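# Stock the locked pulley tray

### The job

The pull-out tray under the grey steel housing is locked by the spring-loaded plunger with the black T-handle on the roof: lift the T-handle and turn it into its holding notch so that it stays up by itself, then pull the tray all the way out. Set every belt pulley from the cardboard upright, hub up, on the floor of the tray, one to a compartment, then push the tray fully home and turn the T-handle back so that the plunger drops all the way down and locks it. Leave the motor, the regulator and the yellow bin where they are.

Things in the scene. Friction and masses are not known exactly. Their poses are not given: they have to be found in the camera images.
- housing: low grey steel housing fixed on the bench, 280 mm wide (its y), flat roof with top at 84 mm, from x = 0 to 216 mm in its frame. Origin: on the bench under the middle of the shut tray's front face; its x axis points into the housing, away from the robot (the tray pulls out along -x); z up
- tray (a joint): pull-out tray under the roof: metres pulled out, 0 = fully home, 0.21 = fully out (stop). Slides stiffly (about 2 N). Shut, all its compartments are under the roof; fully out, all are clear of it. When the tray is home the locking pin stands in a hole in its front rail with 3 mm play, so a locked tray will not move
- plunger (a joint): sprung vertical locking plunger through the roof, 16 mm behind its front edge, 85 mm to the +y side of its middle: metres lifted, 0 = down, stop 0.032. Spring 5 N down at 0, 9 N lifted. Lift 0.025 or more to turn it over the four round-topped teeth on the roof; in its holding notch it rests at about 0.016. Fallen below 0.012 it bars the tray from going in or out
- t_handle (a joint): turn of the T-handle about the vertical, rad, counter-clockwise from above: 0 = locked direction, bar along the housing's x axis; the holding notch is at 1.22; stop at 1.5. Left anywhere short of the notch (under about 0.7) it slips off the teeth and snaps back down
- t_grip (a point): centre of the plunger's black T-handle bar, 66 mm long, 12 mm wide, 15 mm high; 140 mm above the bench when down, rises with the plunger. Site x axis along the bar, z up. The teeth below it reach 111 mm height
- sheet: sheet of cardboard on the bench, 270 x 290 x 4 mm, fixed; origin at the bench 10 mm inside the middle of its far edge; it reaches from x = -260 to +10 mm and y = -145 to +145 mm
- tray_handle (a point): middle of the tray's handle: level steel bar 12 mm thick, 140 mm long, along the housing's y (point axes as the housing's), 45 mm high, 24 mm clear in front of the front rail (34 mm deep, top 62 mm). Moves with the tray. Six compartments, 76 mm square: centres 102 and 182 mm behind this point (+x), at y = -80, 0, +80 mm, floor 32 mm below it; dividers 4 mm thick, 26 mm above the floor
- pulley0: aluminium toothed belt pulley, about 250 g (0.7 to 1.4 times that): flanged body 62 mm in diameter and 26 mm high with a hub 34 mm in diameter and 24 mm high on top, 50 mm high in all. Origin: centre of its flat underside, z axis up through the hub. Starts on the sheet, hub up; not all five are there every time
- pulley1: aluminium toothed belt pulley, about 250 g (0.7 to 1.4 times that): flanged body 62 mm in diameter and 26 mm high with a hub 34 mm in diameter and 24 mm high on top, 50 mm high in all. Origin: centre of its flat underside, z axis up through the hub. Starts on the sheet, hub up; not all five are there every time
- pulley2: aluminium toothed belt pulley, about 250 g (0.7 to 1.4 times that): flanged body 62 mm in diameter and 26 mm high with a hub 34 mm in diameter and 24 mm high on top, 50 mm high in all. Origin: centre of its flat underside, z axis up through the hub. Starts on the sheet, hub up; not all five are there every time
- pulley3: aluminium toothed belt pulley, about 250 g (0.7 to 1.4 times that): flanged body 62 mm in diameter and 26 mm high with a hub 34 mm in diameter and 24 mm high on top, 50 mm high in all. Origin: centre of its flat underside, z axis up through the hub. Starts on the sheet, hub up; not all five are there every time
- pulley4: aluminium toothed belt pulley, about 250 g (0.7 to 1.4 times that): flanged body 62 mm in diameter and 26 mm high with a hub 34 mm in diameter and 24 mm high on top, 50 mm high in all. Origin: centre of its flat underside, z axis up through the hub. Starts on the sheet, hub up; not all five are there every time
- motor: bystander: small electric motor on a foot, about 200 mm long, 130 mm high; origin under its middle
- regulator: bystander: air filter-regulator standing upright, 70 mm wide, 175 mm high; origin under its middle
- bin: bystander: yellow open bin of fittings, 200 x 140 x 90 mm; origin under its middle
There are look-alikes about, which are no part of the job. What is shaped like the pulley2 but blue is not meant.

How it is judged:
By the outcome, as a careful person would: the job done as asked, in the order asked, and still so for the second after the job is handed in, with the robot touching nothing.
Of pulley0, pulley1, pulley2, pulley3, pulley4 only 3 to 5 are there at a start; the rules pass over those that are not, and their reading is None.
At some moment in a run one of pulley0, pulley1, pulley2, pulley3, pulley4 may be knocked a few centimetres aside while the robot is not near it.
Once in a run the grip may slacken for a moment while it holds something.
It also fails if it takes over 210 s, if anything falls off the work surface, if the arm or the gripper's body presses on something with over 40 N, if the wrist force passes 120 N, or if a joint passes its speed limit or range.

### The arm

A 7-joint arm with a two-finger parallel gripper is mounted at the origin on the work surface. World frame = base frame: x ahead of the robot, y to its left, z up, the work surface at z = 0. Lengths are in m, angles in rad, forces in N, time in s.
With the tool pointing down it reaches from about 0.425 to 0.875 m from the base axis. Payload 4.7 kg.
Tool frame: the origin (TCP) lies on the mounting face of the last link; the fingertips stand 182 mm ahead of it and the grasp point (between the pads) lies bot.grip_point_offset ahead of it (bot.grip_point_offset is the distance from the TCP to the grasp point, in m); x points along the fingers, y is the direction in which the jaws open and shut, and the axes are right-handed (so a half turn about x gives the same grasp; the last joint's range is limited). The gripper opens to 87 mm and grips with 3 to 60 N. Pads are 19 mm wide; open, the fingers measure 117 mm over their backs; the gripper's body (75 mm by 190 mm) begins 51 mm behind the grasp point.
Start: joints at [1.217, 0.321, -0.07, 1.45, 0.023, 1.371, -0.057], TCP at [0.234, -0.607, 0.405] pointing down, gripper open.
Joint ranges: [-2.86, 2.86], [-0.3, 2.09], [-1.38, 1.24], [0.06, 2.45], [-1.56, 4.7], [0.09, 2.05], [-2.69, 2.69]. Speed limits (rad/s): [2.57, 2.57, 3.14, 3.14, 3.14, 3.14, 3.14].

### API

Orientations are given as a unit quaternion [w, x, y, z].
In Python, from plant import bot gives the robot as it stands.
- The arm moves only by the tool servo_tool, never from a script. Its argument "commands" is a list of rows, each a list of 5 numbers: the shift along the tool's x, y, z in m, then the turn about the tool's x in degrees, then the finger opening in m, from 0 to 0.087. In form: [[dx, dy, dz, roll, gripper], ...]. A call has 1 to 12 rows; each row is the pose to reach, as a shift and turn from the pose measured when the call began, along the tool's axes at that moment; what a row does not reach only later rows make up. A row lasts 1/8 s, in which the tool goes at most 62.5 mm and 10.7 degrees, less where a joint would pass 70% of its speed; a pose out of reach is approached as far as the arm can. A call with a gripper value outside its range is refused whole. The fingers move at their own pace and stop on an object; "grip_force" is the grip in N (left out, the last holds). Time passes only in rows, so rows that repeat a pose let the fingers close. It gives the time, the measured TCP pose, the force and the opening at its end, in the units of the state.
- bot.state(): the state, without advancing time (a new reading comes with each control period).
- bot.snapshot(name): name is "scene" or "top" or "wrist"; returns a dict with "image" (400x640x3 uint8, red, green, blue), "fx", "fy", "cx", "cy" (pixels), "rvec" (rotation vector, rad) and "tvec" (3), from world to camera coordinates, as OpenCV has them; the wrist camera has in their place "T_tool_cam" (4x4, takes a point from camera to tool coordinates, whose origin is the TCP and whose axes are the tool frame's). Camera axes: x right, y down, z forward; pixel columns grow to the right and rows downward; lengths in m; the calibration is good to about 2 mm. The wrist camera is an equidistant fisheye: a pixel r from the principal point sees the ray r / f radians off the axis. A picture is of the moment at which its call begins: read the wrist's pose just before it. There is no depth.
- bot.finish_job(): hands the job in, once; it reports no verdict.
Trained networks look in a picture, given as the dict that the camera call returned (one of the last four; its "shot" number tells which), for a name from the list of things; names that differ only in an ending like _2 or _b are one class to them, and where a whole thing is asked for, a point or a joint stands for the part that bears it (a point fixed in the world has none). Each returns a list of dicts, best first, with "p" (0 to 1); they miss things now and then, are a little off and sometimes report something else, mostly with a low value. They report only what shows in the picture. A call takes as long as a camera call. They do not tell look-alikes from the thing itself.
- bot.spot_in(picture, name): "rect" ([left, top, right, bottom] in pixels, round what is visible of it).
- bot.silhouettes(picture, name): "mask" (400x640 bool, what is visible of it) and "rect" ([left, top, right, bottom] in pixels, round what is visible of it).
- bot.place_of(picture, name): "xy" ([column, row] in pixels: a listed point, or the origin of a listed thing).
The state is a dict: "time": time; "joints": joint angles; "qd": joint speeds; "effort": joint torques, N m; "position": TCP position; "tool_rot": TCP orientation; "ft_force": force on the tool from outside, world axes, zero at the start; "moment": the same for the moment, N m; "finger_gap": finger opening in m.
Only numpy, scipy, OpenCV 4.12 (cv2) and the standard library are available. Lean on these libraries where they do the work, as an engineer would, in place of code of your own. Each camera call takes 0.05 s, during which the arm holds its last target.

## Working session

There is one attempt and no reset: what is moved stays moved. The work goes in short steps, Python scripts to look and compute and a tool call to move; the robot and the scene stay as the last step left them, time stands still between calls to the robot, and variables do not carry over. Pictures are saved under pics/ and viewed, and the job is handed in when it is done.

Besides the shell and the picture viewer there is one more tool, called after ">>>" as name(argument=value, ...), one argument or row to a line, values as JSON. servo_tool: Moves the arm, as the interface text tells. Its arguments: {"type":"object","properties":{"commands":{"type":"array","items":{"type":"array","items":{"type":"number"}}},"grip_force":{"type":"number"}},"required":["commands"]}

```bash
ls; mkdir -p pics; cat > h.py <<'E'
import numpy as np, cv2
from plant import bot
def save(name,img,s=1.0):
    im=cv2.cvtColor(img,cv2.COLOR_RGB2BGR)
    if s!=1: im=cv2.resize(im,None,fx=s,fy=s,interpolation=cv2.INTER_CUBIC)
    cv2.imwrite('pics/'+name,im)
def ray(sn,px,st=None):
    u=(px[0]-sn['cx'])/sn['fx'];v=(px[1]-sn['cy'])/sn['fy']
    if 'rvec' in sn:
        R,_=cv2.Rodrigues(np.array(sn['rvec'],float)); t=np.array(sn['tvec'],float).ravel()
        return -R.T@t, R.T@np.array([u,v,1.])
    th=np.hypot(u,v); k=np.sin(th)/th if th>1e-9 else 1
    d=np.array([u*k,v*k,np.cos(th)])
    T=np.array(sn['T_tool_cam']); Rw=Rq(st['tool_rot']); 
    return np.array(st['position'])+Rw@T[:3,3], Rw@T[:3,:3]@d
def Rq(q):
    from scipy.spatial.transform import Rotation as Ro
    return Ro.from_quat([q[1],q[2],q[3],q[0]]).as_matrix()
def at_z(sn,px,z,st=None):
    o,d=ray(sn,px,st); return o+d*(z-o[2])/d[2]
def proj(sn,P,st=None):
    P=np.array(P,float)
    if 'rvec' in sn:
        R,_=cv2.Rodrigues(np.array(sn['rvec'],float)); c=R@P+np.array(sn['tvec'],float).ravel()
        return np.array([sn['cx']+sn['fx']*c[0]/c[2],sn['cy']+sn['fy']*c[1]/c[2]])
    T=np.array(sn['T_tool_cam']);pt=Rq(st['tool_rot']).T@(P-np.array(st['position']))
    c=T[:3,:3].T@(pt-T[:3,3]); r=np.hypot(c[0],c[1]); th=np.arctan2(r,c[2])
    return np.array([sn['cx']+sn['fx']*th*c[0]/r,sn['cy']+sn['fy']*th*c[1]/r])
E
python3 - <<'E'
from h import *
st=bot.state();print(st, bot.grip_point_offset)
print(Rq(st['tool_rot']))
for n in ['scene','top','wrist']:
    s=bot.snapshot(n);save(n+'0.png',s['image'])
    print(n,{k:v for k,v in s.items() if k!='image'})
    for o in ['housing','t_handle','t_grip','tray_handle','pulley0','sheet','motor','regulator','bin']:
        try:
            r=bot.spot_in(s,o);print(o,[(round(d['p'],2),np.round(d['rect']).tolist()) for d in r][:8])
            r=bot.place_of(s,o);print('   place',[(round(d['p'],2),np.round(d['xy'],1).tolist()) for d in r][:8])
        except Exception as e: print(o,e)
E
```

```text
pics
{'time': 0.0, 'joints': array([ 1.21711102,  0.32180229, -0.07007052,  1.45170263,  0.02257499,
        1.37077485, -0.05693511]), 'qd': array([ 0.00030157,  0.00012449,  0.00275707, -0.00245872, -0.00182073,
        0.00203804,  0.00086441]), 'effort': array([-6.43280032e-05, -4.91282129e+01, -4.04140949e-01, -3.12525022e+01,
       -6.39184099e-02,  4.36723139e-02,  2.02231736e-04]), 'position': array([ 0.23359742, -0.60634544,  0.40366064]), 'tool_rot': array([-0.12863729, -0.69503537, -0.12994724,  0.69533588]), 'ft_force': array([-0.91670519,  0.23296332,  0.00171374]), 'moment': array([-0.02516325, -0.06002405, -0.00885326]), 'finger_gap': 0.08670149860562973} 0.1635
[[-7.56550967e-04  3.59528107e-01 -9.33133950e-01]
 [ 1.74360631e-03 -9.33132324e-01 -3.59528894e-01]
 [-9.99998194e-01 -1.89902017e-03  7.90866881e-05]]
scene {'fx': 414.42409934629495, 'fy': 414.42409934629495, 'cx': 319.3181550446559, 'cy': 200.68393197798548, 'rvec': array([ 2.20611042,  0.95846174, -0.39798702]), 'tvec': array([-0.36401636, -0.21085055,  1.57412603]), 'shot': 1}
housing [(0.92, [256.0, 23
[... 2670 characters left out ...]
 'T_tool_cam': array([[ 2.15679915e-03, -3.01908635e-01,  9.53334424e-01,
         1.96416104e-02],
       [ 9.99997463e-01,  3.17051385e-05, -2.25232780e-03,
        -3.50153485e-05],
       [ 6.49771610e-04,  9.53336863e-01,  3.01907937e-01,
        -8.22762438e-02],
       [ 0.00000000e+00,  0.00000000e+00,  0.00000000e+00,
         1.00000000e+00]]), 'shot': 3}
housing []
   place []
t_handle []
t_handle it knows: bin, housing, motor, pulley, regulator, sheet, t_grip, tray_handle
t_grip []
   place []
tray_handle []
   place []
pulley0 []
   place []
sheet []
   place []
motor []
   place []
regulator [(0.91, [234.0, 0.0, 340.0, 77.0])]
   place [(0.56, [296.5, 46.3])]
bin []
   place []
```

```bash
python3 - <<'E'
from h import *
s=bot.snapshot('top'); im=s['image']
save('topcrop.png',im[80:270,130:530],2.0)
save('topsheet.png',im[125:260,210:310],6.0) if 0 else save('topsheet.png',im[125:260,210:310],4.0)
c=bot.snapshot('scene'); save('scenecrop.png',c['image'][110:390,240:470],2.0)
E
```

```text
(no output)
```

View pics/topcrop.png

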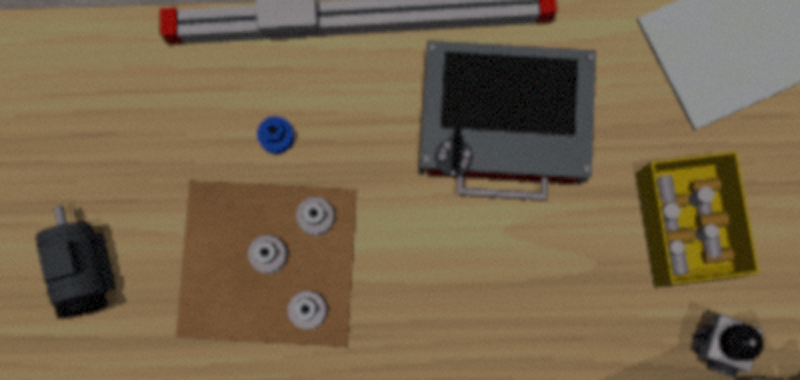

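View pics/topsheet.png

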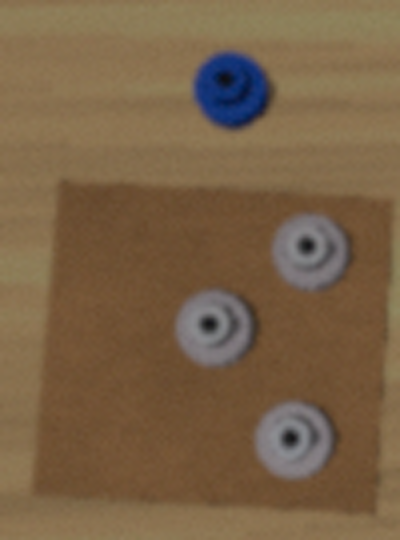

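View pics/scenecrop.png

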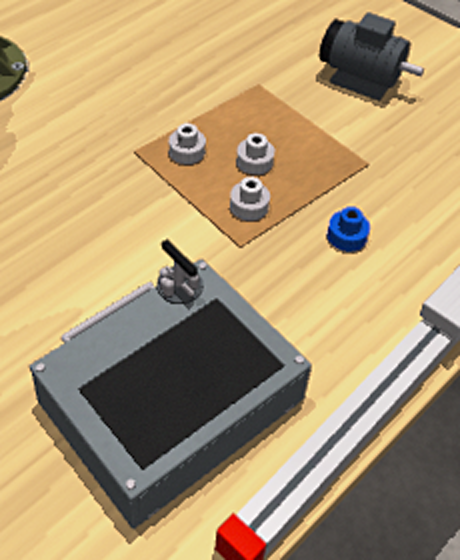

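```bash
python3 - <<'E'
from h import *
s=bot.snapshot('top'); 
print('top cam',ray(s,(320,200)))
for p in [(345,101),(427.5,105),(424,170),(340,166.5)]: print('roof',at_z(s,p,0.084).round(4))
def sil(s,n,st=None):
    return [(round(d['p'],2),d['rect'],d['mask']) for d in bot.silhouettes(s,n)]
for p,r,m in sil(s,'housing'): 
    print(p,r); 
    c,_=cv2.findContours(m.astype(np.uint8),0,2); c=max(c,key=cv2.contourArea); print(cv2.minAreaRect(c))
print('handle', at_z(s,(380.9,177.9),.045), 'tg',at_z(s,(357.5,155),.14),at_z(s,(361.4,157.1),.14))
for d in bot.place_of(s,'pulley0'): print('pul place',d['p'],d['xy'],at_z(s,d['xy'],.004).round(4))
for p,r,m in sil(s,'pulley0'):
    M=cv2.moments(m.astype(np.uint8)); print('pul',p,np.round(r),at_z(s,(M['m10']/M['m00'],M['m01']/M['m00']),.02).round(4))
for q in [(308,245),(209,324),(290,438)]: # hub bore tops
    print('hubtop',at_z(s,(210+(q[0]-1.5)/4,125+(q[1]-1.5)/4),.054).round(4))
c=bot.snapshot('scene')
for d in bot.place_of(c,'t_grip'): print('sc tg',d['p'],at_z(c,d['xy'],.14))
for d in bot.place_of(c,'tray_handle'): print('sc th',d['p'],at_z(c,d['xy'],.045))
for d in bot.place_of(c,'housing'): print('sc h',d['p'],at_z(c,d['xy'],.0))
for d in bot.place_of(c,'pulley0'): print('sc p',d['p'],at_z(c,d['xy'],.004))
E
```

```text
top cam (array([0.37814954, 0.00738199, 1.41866876]), array([ 0.12873547,  0.00958683, -0.99164206]))
roof [ 0.8804 -0.0707  0.084 ]
roof [ 0.8586 -0.3426  0.084 ]
roof [ 0.6405 -0.3185  0.084 ]
roof [ 0.6594 -0.0474  0.084 ]
0.62 [336.5, 101.2, 430.0, 176.7]
((383.2051696777344, 140.51206970214844), (86.55626678466797, 76.16246795654297), 3.3664603233337402)
handle [ 0.62529257 -0.18368503  0.045     ] tg [ 0.68269973 -0.10076176  0.14      ] [ 0.67566649 -0.11266482  0.14      ]
pul place 0.84 [288.1, 185.7] [0.6141 0.1292 0.004 ]
pul place 0.8 [266.5, 206.2] [0.5453 0.2038 0.004 ]
pul place 0.67 [267.1, 147.0] [0.7522 0.2002 0.004 ]
pul place 0.5 [286.9, 240.3] [0.4279 0.1359 0.004 ]
pul 0.65 [255. 196. 271. 217.] [0.5409 0.2117 0.02  ]
pul 0.6 [277. 227. 294. 244.] [0.445  0.1473 0.02  ]
pul 0.59 [260. 138. 275. 160.] [0.7474 0.1978 0.02  ]
pul 0.55 [280. 177. 296. 197.] [0.6036 0.1319 0.02  ]
hubtop [0.6053 0.1297 0.054 ]
hubtop [0.5417 0.2121 0.054 ]
hubtop [0.4465 0.1466 0.054 ]
sc tg 0.7 [ 0.67546952 -0.09936408  0.14      ]
sc th 0.64 [ 0.62994126 -0.18200458  0.045     ]
sc h 0.98 [ 0.6603909  -0.18509654  0.        ]
sc p 0.8 [0.75735984 0.18770204 0.004     ]
sc p 0.66 [0.54383776 0.21450553 0.004     ]
sc p 0.66 [0.60168185 0.13234757 0.004     ]
sc p 0.63 [0.45219248 0.15483008 0.004     ]
```

```bash
cat >> h.py <<'E'
def to(gx,gy,gz,ang):
    "rows' shift so grasp point goes to gx,gy,gz with tool y at angle ang deg"
    st=bot.state();R=Rq(st['tool_rot']);d=np.array([gx,gy,gz+0.1635])-st['position']
    a=np.degrees(np.arctan2(R[1,1],R[0,1])); roll=-(((ang-a)+180)%360-180)
    print('now',st['position'].round(4),'ang',round(a,1),'down',R[:,0].round(3),'t',round(st['time'],2),'F',st['ft_force'].round(1),'gap',round(st['finger_gap'],4))
    print('  -> shift',(R.T@d).round(4),'roll',round(roll,1))
E
python3 -c "
from h import *
to(.673,-.10,.24,-95)"
```

```text
now [ 0.2337 -0.6065  0.4048] ang -68.9 down [-0. -0. -1.] t 3.25 F [ 0.6  0.6 -0.2] gap 0.087
  -> shift [ 0.0012 -0.3147 -0.592 ] roll 26.1
```

>>> servo_tool(
  commands=[
    [0,-0.026,-0.049,2,0.087],
    [0,-0.052,-0.098,4,0.087],
    [0,-0.08,-0.148,7,0.087],
    [0,-0.105,-0.197,9,0.087],
    [0,-0.131,-0.246,11,0.087],
    [0,-0.157,-0.296,13,0.087],
    [0,-0.184,-0.345,15,0.087],
    [0,-0.21,-0.395,18,0.087],
    [0,-0.236,-0.444,20,0.087],
    [0,-0.263,-0.494,22,0.087],
    [0,-0.29,-0.543,24,0.087],
    [0,-0.315,-0.592,26,0.087],
  ],
)

```text
time: 4.75
position: [0.6738, -0.0984, 0.4049]
tool_rot: [-0.031, 0.707, -0.031, -0.706]
ft_force: [1.0, -0.3, -0.1]
finger_gap: 0.0869
```

>>> servo_tool(
  commands=[
    [0,0,0,0,0.087],
    [0,0,0,0,0.087],
    [0,0,0,0,0.087],
  ],
)

```text
time: 5.12
position: [0.6732, -0.1004, 0.405]
tool_rot: [-0.031, 0.706, -0.032, -0.706]
ft_force: [0.0, -0.2, 0.7]
finger_gap: 0.0868
```

```bash
python3 - <<'E'
from h import *
to(.673,-.10,.24,-95)
st=bot.state();s=bot.snapshot('wrist');save('w1.png',s['image'])
for d in bot.place_of(s,'t_grip'): print(d['p'],d['xy'],at_z(s,d['xy'],.14,st))
for d in bot.place_of(s,'tray_handle'): print('th',d['p'],d['xy'],at_z(s,d['xy'],.045,st))
for d in bot.place_of(s,'housing'): print('h',d['p'],d['xy'],at_z(s,d['xy'],.0,st))
E
```

```text
now [ 0.6732 -0.1004  0.405 ] ang -95.2 down [ 0.    -0.002 -1.   ] t 5.12 F [ 0.  -0.2  0.7] gap 0.0868
  -> shift [ 0.0015 -0.0004  0.0003] roll -0.2
0.56 [316.6, 198.0] [ 0.68152392 -0.09996015  0.14      ]
th 0.93 [389.4, 212.3] [ 0.62761972 -0.18111742  0.045     ]
h 0.93 [387.7, 176.5] [ 0.66022364 -0.18966352  0.        ]
```

View pics/w1.png

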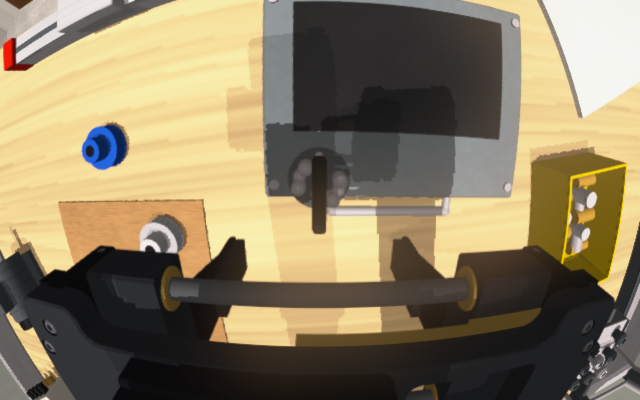

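```bash
python3 - <<'E'
from h import *
st=bot.state();s=bot.snapshot('wrist');im=s['image']
save('w2.png',im[120:260,240:540],2.6)
for n,p,z in [('barfar',(319,153),.1475),('barnear',(319,234),.1475),('s1',(276,185),.084),('s2',(507.5,187),.084),('s3',(515.5,22),.084),('cFL',(265,195),.084),('cFR',(508,198),.084),('hR',(447,210),.05),('base',(319,177),.1)]:
    print(n,at_z(s,p,z,st).round(4))
E
```

```text
barfar [ 0.7201 -0.1044  0.1475]
barnear [ 0.6525 -0.0983  0.1475]
s1 [ 0.6824 -0.0574  0.084 ]
s2 [ 0.6592 -0.3168  0.084 ]
s3 [ 0.8491 -0.3343  0.084 ]
cFL [ 0.6729 -0.0447  0.084 ]
cFR [ 0.6457 -0.319   0.084 ]
hR [ 0.6257 -0.2524  0.05  ]
base [ 0.6902 -0.1017  0.1   ]
```

View pics/w2.png

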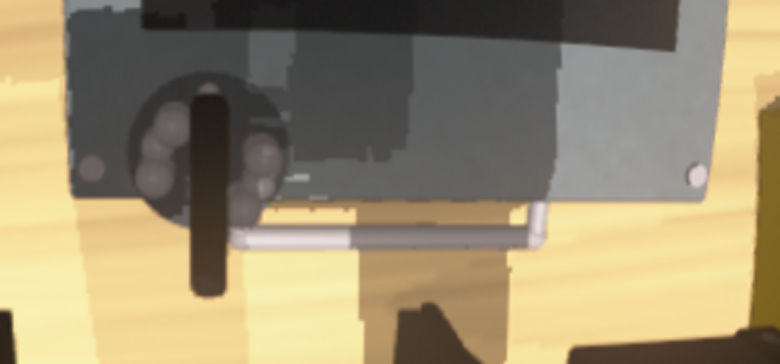

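```bash
python3 -c "
from h import *
to(.685,-.1005,.195,-95.1)"
```

```text
now [ 0.6735 -0.0993  0.4052] ang -95.1 down [ 0.001 -0.001 -1.   ] t 5.38 F [ 0.1  0.3 -0.1] gap 0.0869
  -> shift [ 0.0467  0.0001 -0.0116] roll 0.0
```

>>> servo_tool(
  commands=[
    [0.02,0,-0.006,0,0.06],
    [0.04,0,-0.0115,0,0.06],
    [0.0465,0,-0.0115,0,0.06],
    [0.0465,0,-0.0115,0,0.06],
    [0.0465,0,-0.0115,0,0.06],
  ],
)

```text
time: 6.0
position: [0.6851, -0.1002, 0.3593]
tool_rot: [-0.031, 0.707, -0.032, -0.706]
ft_force: [0.3, 0.7, 0.9]
finger_gap: 0.0603
```

```bash
python3 - <<'E'
from h import *
to(.685,-.1005,.140,-95.1)
st=bot.state();s=bot.snapshot('wrist');im=s['image']
save('w3.png',im[60:300,200:460],3)
E
```

```text
now [ 0.6851 -0.1002  0.3593] ang -95.1 down [ 0.002 -0.001 -1.   ] t 6.0 F [0.3 0.7 0.9] gap 0.0603
  -> shift [0.0558 0.0003 0.0002] roll 0.0
```

View pics/w3.png

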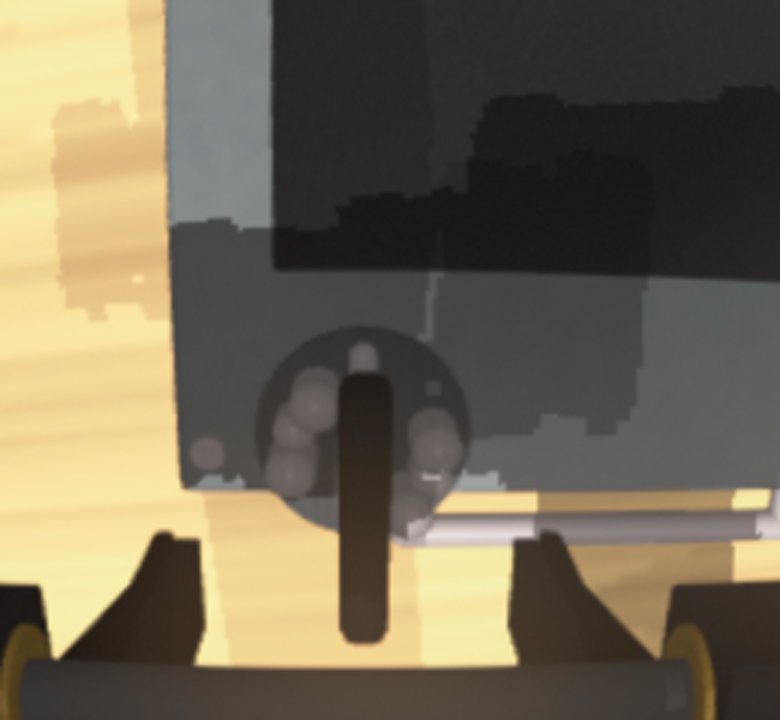

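```bash
python3 - <<'E'
from h import *
st=bot.state();s=bot.snapshot('wrist')
f=lambda u,v:(200+(u-1)/3,60+(v-1)/3)
for n,p,z in [('far lo',f(365,372),.1325),('far hi',f(365,372),.1475),('near',f(363,643),.1475),('L',f(340,530),.1475),('R',f(389,530),.1475),('discL',f(256,425),.085),('discR',f(469,425),.085),('disctop',f(362,326),.085),('edge',f(182,489),.084)]:
    print(n,at_z(s,p,z,st).round(4))
for d in bot.place_of(s,'t_grip'): print(d['p'],d['xy'],at_z(s,d['xy'],.14,st))
ax=np.array([np.cos(np.radians(-5.1)),np.sin(np.radians(-5.1))])
for x in (.680,.683,.686):
  print(x,[((proj(s,(x+k*.033*ax[0],-.1005+k*.033*ax[1],z),st)-[200,60])*3+1).round(0) for k in(1,-1) for z in (.1325,.1475)])
E
```

```text
far lo [ 0.7153 -0.1051  0.1325]
far hi [ 0.719  -0.1053  0.1475]
near [ 0.6529 -0.0991  0.1475]
L [ 0.6829 -0.0965  0.1475]
R [ 0.682  -0.1075  0.1475]
discL [ 0.6905 -0.0717  0.085 ]
discR [ 0.6851 -0.133   0.085 ]
disctop [ 0.7167 -0.1047  0.085 ]
edge [ 0.6723 -0.0468  0.084 ]
0.68 [array([359., 383.]), array([359., 400.]), array([359., 633.]), array([359., 664.])]
0.683 [array([358., 370.]), array([358., 387.]), array([358., 623.]), array([358., 653.])]
0.686 [array([356., 357.]), array([356., 373.]), array([357., 613.]), array([356., 643.])]
```

>>> servo_tool(
  commands=[
    [0.015,0.002,0,0,0.06],
    [0.03,0.002,0,0,0.06],
    [0.045,0.002,0,0,0.05],
    [0.056,0.002,0,0,0.04],
    [0.056,0.002,0,0,0.03],
    [0.056,0.002,0,0,0.02],
    [0.056,0.002,0,0,0.01],
    [0.056,0.002,0,0,0.005],
    [0.056,0.002,0,0,0.005],
    [0.056,0.002,0,0,0.005],
  ],
  grip_force=45,
)

```text
time: 7.4
position: [0.6853, -0.1021, 0.3044]
tool_rot: [-0.031, 0.708, -0.032, -0.705]
ft_force: [-0.6, 0.3, 3.1]
finger_gap: 0.0124
```

```bash
python3 -c "
from h import *
to(.685,-.102,.168,-95.1)"
```

```text
now [ 0.6853 -0.1021  0.3044] ang -95.1 down [ 0.003 -0.001 -1.   ] t 7.4 F [-0.6  0.3  3.1] gap 0.0124
  -> shift [-0.0271 -0.0001  0.0002] roll 0.0
```

>>> servo_tool(
  commands=[
    [-0.01,0,0,0,0.005],
    [-0.02,0,0,0,0.005],
    [-0.028,0,0,0,0.005],
    [-0.029,0,0,0,0.005],
    [-0.029,0,0,0,0.005],
  ],
)

```text
time: 8.02
position: [0.6851, -0.1021, 0.3328]
tool_rot: [-0.031, 0.707, -0.031, -0.705]
ft_force: [4.3, 0.7, -8.0]
finger_gap: 0.0125
```

```bash
python3 - <<'E'
from h import *
to(.685,-.102,.168,-25)
st=bot.state();s=bot.snapshot('wrist');im=s['image']
save('w4.png',im[60:300,200:460],2)
E
```

```text
now [ 0.6851 -0.1021  0.3328] ang -95.1 down [ 0.003 -0.001 -1.   ] t 8.03 F [ 4.3  0.7 -8. ] gap 0.0125
  -> shift [ 0.0013 -0.0001  0.0001] roll -70.1
```

View pics/w4.png

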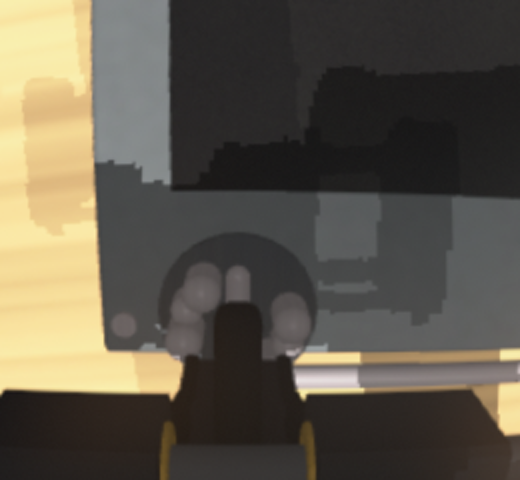

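>>> servo_tool(
  commands=[
    [0,0,0,-8,0.005],
    [0,0,0,-16,0.005],
    [0,0,0,-24,0.005],
    [0,0,0,-32,0.005],
    [0,0,0,-40,0.005],
    [0,0,0,-48,0.005],
    [0,0,0,-56,0.005],
    [0,0,0,-64,0.005],
    [0,0,0,-70,0.005],
    [0,0,0,-70,0.005],
    [0,0,0,-70,0.005],
  ],
)

```text
time: 9.45
position: [0.6849, -0.1015, 0.3323]
tool_rot: [0.379, 0.597, 0.379, -0.596]
ft_force: [3.3, 2.5, -8.3]
finger_gap: 0.012
```

```bash
python3 - <<'E'
from h import *
to(.685,-.102,.156,-25)
E
```

```text
now [ 0.6849 -0.1015  0.3323] ang -25.1 down [ 0.002  0.    -1.   ] t 9.45 F [ 3.3  2.5 -8.3] gap 0.012
  -> shift [0.0128 0.0002 0.0004] roll -0.1
```

Turned 70°. Lower into the notch.

>>> servo_tool(
  commands=[
    [0.004,0,0,0,0.005],
    [0.008,0,0,0,0.005],
    [0.012,0,0,0,0.005],
    [0.0125,0,0,0,0.005],
    [0.0125,0,0,0,0.005],
  ],
)

```text
time: 10.07
position: [0.685, -0.1015, 0.3207]
tool_rot: [0.38, 0.598, 0.379, -0.596]
ft_force: [0.5, 2.4, -2.1]
finger_gap: 0.0118
```

>>> servo_tool(
  commands=[
    [0,0,0,0,0.02],
    [0,0,0,0,0.04],
    [0,0,0,0,0.05],
    [0,0,0,0,0.06],
    [0,0,0,0,0.06],
    [-0.03,0,0,0,0.06],
    [-0.07,0,0,0,0.06],
    [-0.1,0,0,0,0.06],
    [-0.1,0,0,0,0.06],
    [-0.1,0,0,0,0.06],
  ],
)

```text
time: 11.32
position: [0.6845, -0.1015, 0.4197]
tool_rot: [0.379, 0.597, 0.379, -0.597]
ft_force: [0.0, -0.4, 0.2]
finger_gap: 0.0599
```

```bash
python3 - <<'E'
from h import *
to(.6285,-.205,.15,-5.1)
st=bot.state();s=bot.snapshot('wrist');im=s['image']
save('w5.png',im,1)
for d in bot.place_of(s,'tray_handle'): print('th',d['p'],d['xy'],at_z(s,d['xy'],.045,st))
c=bot.snapshot('scene');save('s5.png',c['image'][200:380,240:420],3)
E
```

```text
now [ 0.6845 -0.1015  0.4197] ang -25.1 down [ 0.001  0.    -1.   ] t 11.32 F [ 0.  -0.4  0.2] gap 0.0599
  -> shift [ 0.1061 -0.0068  0.1175] roll -20.0
th 0.71 [304.8, 253.6] [ 0.62598699 -0.18223648  0.045     ]
```

View pics/w5.png

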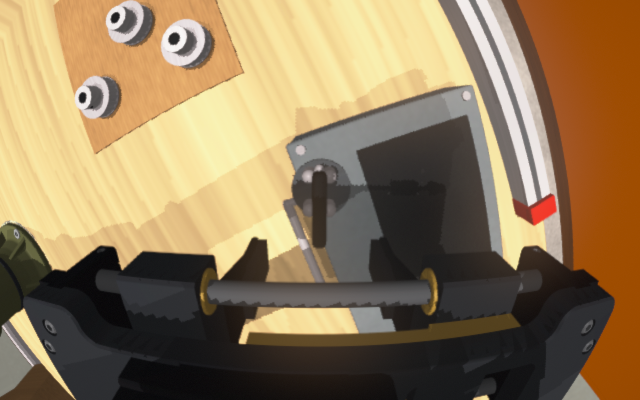

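View pics/s5.png

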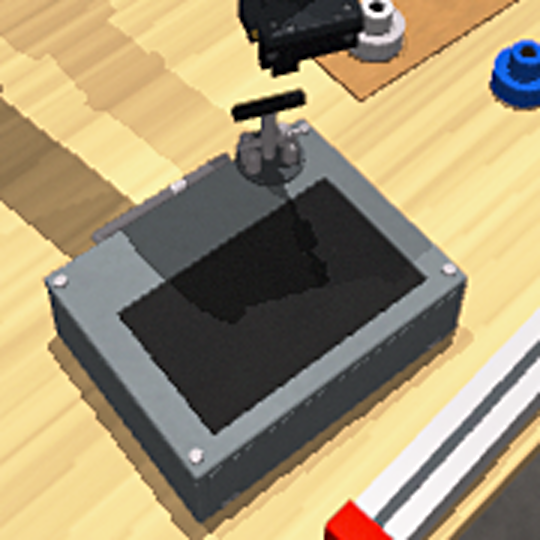

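>>> servo_tool(
  commands=[
    [0,-0.002,0.03,-5,0.06],
    [0,-0.004,0.06,-10,0.06],
    [0.02,-0.006,0.09,-15,0.06],
    [0.05,-0.007,0.117,-20,0.06],
    [0.08,-0.007,0.117,-20,0.06],
    [0.1,-0.007,0.117,-20,0.06],
    [0.1,-0.007,0.117,-20,0.06],
    [0.1,-0.007,0.117,-20,0.06],
  ],
)

```text
time: 12.48
position: [0.6291, -0.2038, 0.32]
tool_rot: [0.478, 0.522, 0.477, -0.521]
ft_force: [0.7, 0.4, 0.3]
finger_gap: 0.06
```

```bash
python3 - <<'E'
from h import *
to(.6285,-.205,.047,-5.1)
st=bot.state();s=bot.snapshot('wrist');im=s['image']
save('w6.png',im,1)
for d in bot.place_of(s,'tray_handle'): print('th',d['p'],d['xy'],at_z(s,d['xy'],.045,st))
E
```

```text
now [ 0.6291 -0.2038  0.32  ] ang -5.1 down [ 0.001  0.    -1.   ] t 12.47 F [0.7 0.4 0.3] gap 0.06
  -> shift [ 0.1095 -0.0006  0.0013] roll 0.0
th 0.7 [317.8, 180.5] [ 0.62948171 -0.18170683  0.045     ]
```

View pics/w6.png

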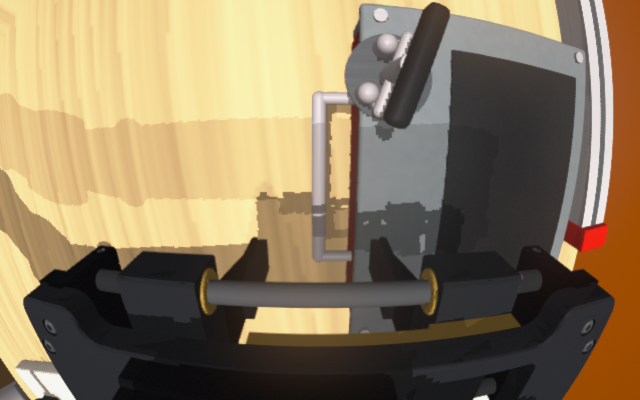

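```bash
python3 - <<'E'
from h import *
st=bot.state();s=bot.snapshot('wrist');im=s['image']
for p in [(318.5,110),(319,150),(319.5,200),(319.5,240)]: print(at_z(s,p,.049,st).round(4))
print('edge',at_z(s,(355,180),.084,st),at_z(s,(351,180),.062,st))
save('w7.png',im[80:270,270:400],4)
E
```

```text
[ 0.6356 -0.1231  0.049 ]
[ 0.6331 -0.1557  0.049 ]
[ 0.6297 -0.1983  0.049 ]
[ 0.6264 -0.2354  0.049 ]
edge [ 0.65742278 -0.17488267  0.084     ] [ 0.65643976 -0.18003642  0.062     ]
```

View pics/w7.png

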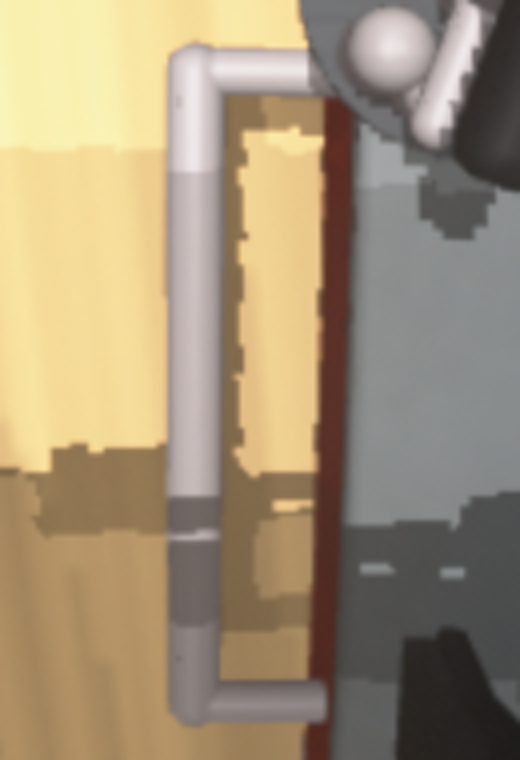

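>>> servo_tool(
  commands=[
    [0.02,0,0,0,0.022],
    [0.04,0,0,0,0.022],
    [0.055,0,0,0,0.022],
    [0.07,0,0,0,0.022],
    [0.08,0,0,0,0.022],
    [0.08,0,0,0,0.022],
    [0.09,0,0,0,0.022],
    [0.1,0,0,0,0.022],
    [0.109,0,0,0,0.022],
    [0.109,0,0,0,0.022],
  ],
)

```text
time: 13.88
position: [0.6287, -0.2041, 0.2102]
tool_rot: [0.477, 0.522, 0.477, -0.522]
ft_force: [0.5, 0.0, -0.2]
finger_gap: 0.0219
```

>>> servo_tool(
  commands=[
    [0,0,0,0,0.01],
    [0,0,0,0,0.005],
    [0,0,0,0,0.005],
    [0,0,0,0,0.005],
  ],
)

```text
time: 14.38
position: [0.629, -0.2041, 0.2105]
tool_rot: [0.477, 0.522, 0.477, -0.522]
ft_force: [1.7, 0.6, -0.6]
finger_gap: 0.0109
```

```bash
python3 - <<'E'
from h import *
to(.6291-.21*.996,-.2038+.21*.0889,.047,-5.1)
E
```

```text
now [ 0.629  -0.2041  0.2105] ang -5.1 down [ 0.001  0.    -1.   ] t 14.38 F [ 1.7  0.6 -0.6] gap 0.0109
  -> shift [-2.000e-04 -2.099e-01 -3.000e-04] roll -0.0
```

>>> servo_tool(
  commands=[
    [0,-0.01,0,0,0.005],
    [0,-0.025,0,0,0.005],
    [0,-0.045,0,0,0.005],
    [0,-0.065,0,0,0.005],
    [0,-0.085,0,0,0.005],
    [0,-0.105,0,0,0.005],
    [0,-0.125,0,0,0.005],
    [0,-0.145,0,0,0.005],
    [0,-0.165,0,0,0.005],
    [0,-0.185,0,0,0.005],
    [0,-0.198,0,0,0.005],
    [0,-0.198,0,0,0.005],
  ],
)

```text
time: 15.88
position: [0.4305, -0.1859, 0.2104]
tool_rot: [-0.477, -0.522, -0.478, 0.522]
ft_force: [-2.3, 3.7, 4.0]
finger_gap: 0.0104
```

>>> servo_tool(
  commands=[
    [0,-0.005,0,0,0.005],
    [0,-0.01,0,0,0.005],
    [0,-0.014,0,0,0.005],
    [0,-0.014,0,0,0.005],
  ],
)

```text
time: 16.38
position: [0.419, -0.1848, 0.2106]
tool_rot: [0.479, 0.524, 0.475, -0.52]
ft_force: [12.4, -1.6, -15.3]
finger_gap: 0.0107
```

>>> servo_tool(
  commands=[
    [0,0.001,0,0,0.022],
    [0,0.001,0,0,0.022],
    [0,0.001,0,0,0.022],
    [-0.03,0.001,0,0,0.022],
    [-0.08,0.001,0,0,0.022],
    [-0.12,0.001,0,0,0.04],
    [-0.16,0.001,0,0,0.06],
    [-0.16,0.001,0,0,0.06],
    [-0.16,0,0,0,0.06],
  ],
)

```text
time: 17.5
position: [0.4172, -0.1846, 0.3699]
tool_rot: [0.479, 0.523, 0.475, -0.52]
ft_force: [-0.3, 0.4, -0.7]
finger_gap: 0.0537
```

```bash
python3 - <<'E'
from h import *
to(.5,-.1,.24,-5.1)
s=bot.snapshot('top');save('t8.png',s['image'][80:270,130:530],2)
for d in bot.place_of(s,'tray_handle'): print('th',d['p'],d['xy'],at_z(s,d['xy'],.045))
for d in bot.place_of(s,'pulley0'): print('p',d['p'],d['xy'],at_z(s,d['xy'],.004))
E
```

```text
now [ 0.4172 -0.1846  0.3699] ang -5.1 down [ 0.007 -0.    -1.   ] t 17.5 F [-0.3  0.4 -0.7] gap 0.0537
  -> shift [-0.0331  0.0751 -0.0917] roll -0.0
th 0.9 [380.9, 240.6] [ 0.4178351  -0.17460404  0.045     ]
th 0.34 [484.1, 253.2] [ 0.36898949 -0.50618089  0.045     ]
p 0.73 [284.5, 186.2] [0.61266284 0.14153653 0.004     ]
p 0.7 [268.6, 147.7] [0.74952921 0.19500702 0.004     ]
p 0.57 [285.4, 237.1] [0.43873583 0.14079527 0.004     ]
p 0.56 [263.4, 207.6] [0.54074453 0.21445213 0.004     ]
```

View pics/t8.png

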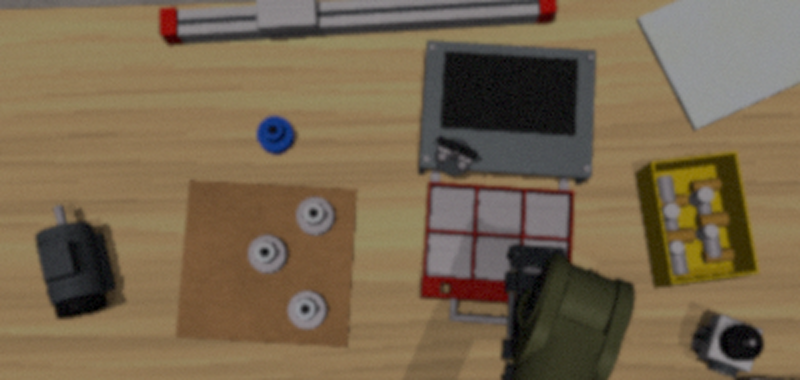

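```bash
python3 - <<'E'
from h import *
to(.53,.14,.25,-95)
E
```

```text
now [ 0.4171 -0.1846  0.3692] ang -5.1 down [ 0.006  0.001 -1.   ] t 17.65 F [ 1.4  0.3 -0.4] gap 0.0584
  -> shift [-0.0434  0.0838 -0.3334] roll 89.9
```

>>> servo_tool(
  commands=[
    [-0.01,0.008,-0.03,9,0.06],
    [-0.02,0.016,-0.065,18,0.06],
    [-0.03,0.025,-0.1,27,0.06],
    [-0.04,0.033,-0.132,36,0.06],
    [-0.043,0.041,-0.165,45,0.06],
    [-0.043,0.05,-0.2,54,0.06],
    [-0.043,0.058,-0.23,63,0.06],
    [-0.043,0.067,-0.265,72,0.06],
    [-0.043,0.075,-0.3,81,0.06],
    [-0.043,0.084,-0.333,90,0.06],
    [-0.043,0.084,-0.333,90,0.06],
    [-0.043,0.084,-0.333,90,0.06],
  ],
)

```text
time: 19.15
position: [0.53, 0.1389, 0.4122]
tool_rot: [-0.031, 0.708, -0.031, -0.705]
ft_force: [0.2, -0.4, 0.6]
finger_gap: 0.0603
```

```bash
python3 - <<'E'
from h import *
to(.53,.14,.25,-95)
st=bot.state();s=bot.snapshot('wrist');save('w9.png',s['image'])
for d in bot.place_of(s,'pulley0'): print('p',d['p'],d['xy'],at_z(s,d['xy'],.004,st))
for d in bot.silhouettes(s,'pulley0'): print(d['p'],np.round(d['rect']))
E
```

```text
now [0.53   0.1389 0.4122] ang -95.0 down [ 0.004  0.    -1.   ] t 19.15 F [ 0.2 -0.4  0.6] gap 0.0603
  -> shift [-0.0013 -0.0011  0.0001] roll -0.0
p 0.82 [255.7, 12.1] [0.74677108 0.19938699 0.004     ]
p 0.81 [319.8, 113.3] [0.60565168 0.13116313 0.004     ]
p 0.8 [319.0, 233.6] [0.44610066 0.146225   0.004     ]
p 0.78 [260.7, 168.7] [0.54259835 0.21336918 0.004     ]
0.97 [233. 148. 283. 200.]
0.93 [295. 214. 341. 263.]
0.92 [228.   0. 285.  34.]
0.71 [290.  90. 348. 142.]
```

View pics/w9.png

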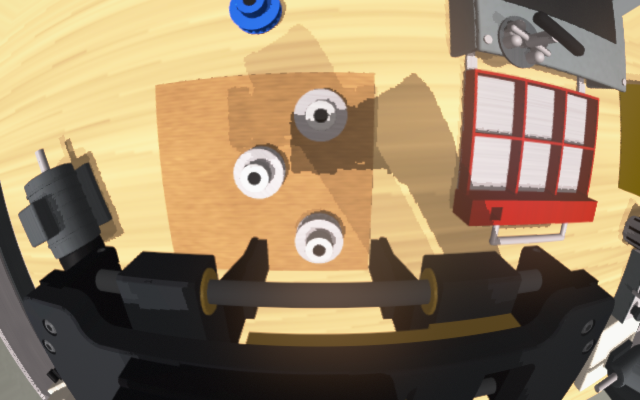

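```bash
python3 - <<'E'
from h import *
st=bot.state();s=bot.snapshot('wrist')
save('w9b.png',s['image'][60:260,440:620],3.5)
to(.6057,.1305,.052,-95)
E
```

```text
now [0.5302 0.1383 0.4129] ang -95.2 down [ 0.005 -0.    -1.   ] t 19.35 F [-0.3 -0.8 -0.1] gap 0.06
  -> shift [ 0.1978  0.0009 -0.0748] roll -0.2
```

View pics/w9b.png

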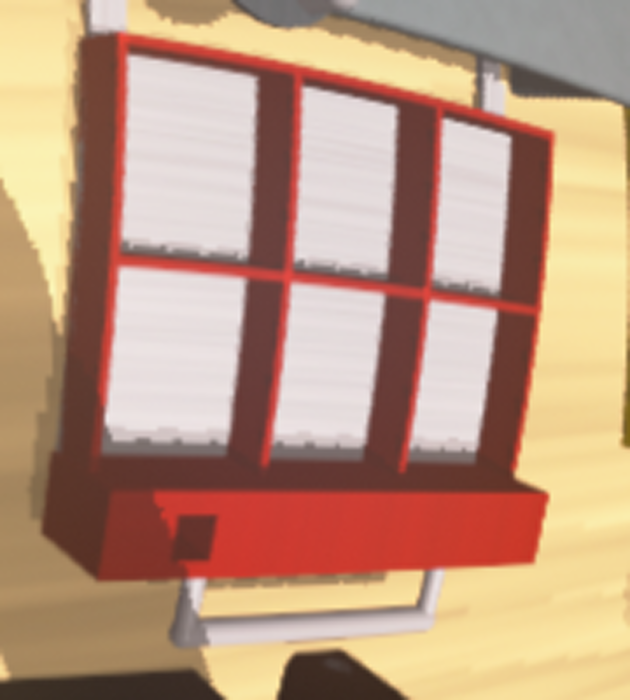

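>>> servo_tool(
  commands=[
    [0.02,0.001,-0.03,0,0.06],
    [0.05,0.001,-0.06,0,0.06],
    [0.08,0.001,-0.075,0,0.06],
    [0.1,0.001,-0.075,0,0.06],
    [0.12,0.001,-0.075,0,0.06],
    [0.12,0.001,-0.075,0,0.06],
    [0.12,0.001,-0.075,0,0.06],
  ],
)

```text
time: 20.23
position: [0.6054, 0.1307, 0.2945]
tool_rot: [-0.032, 0.709, -0.032, -0.704]
ft_force: [-0.0, 0.1, 0.2]
finger_gap: 0.0601
```

```bash
cat >> h.py <<'E'
def hub(s,st,zt,guess,r=.017):
    "refine hub centre: fit via place_of; also bore dark spot"
    out=[]
    for d in bot.place_of(s,'pulley0'):
        P=at_z(s,d['xy'],zt-.05,st)
        if np.hypot(*(P[:2]-guess))<.05: out.append(P[:2]); print('place',round(d['p'],2),np.round(d['xy'],1),P.round(4))
    c=proj(s,(guess[0],guess[1],zt),st); print('pred top px',c.round(1)); return c
E
python3 - <<'E'
from h import *
st=bot.state();s=bot.snapshot('wrist')
c=hub(s,st,.054,(.6057,.1305))
u,v=c.astype(int);x0=max(0,u-60);y0=max(0,v-50);save('w10.png',s['image'][y0:y0+130,x0:x0+120],4.5);print(x0,y0)
to(.6057,.1305,.052,-95)
E
```

```text
place 0.98 [316.9 201.2] [0.605  0.1324 0.004 ]
pred top px [318.9 219.3]
258 169
now [0.6057 0.1307 0.2948] ang -95.2 down [ 0.008 -0.    -1.   ] t 20.32 F [ 0.4  0.2 -0.3] gap 0.0598
  -> shift [0.0793 0.0003 0.0005] roll -0.2
```

View pics/w10.png

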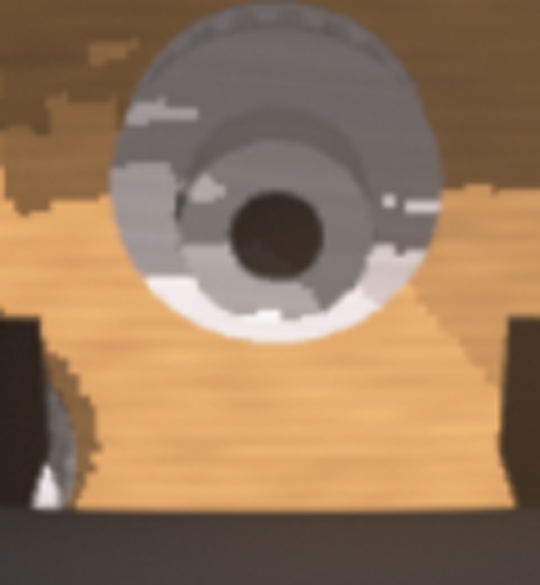

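>>> servo_tool(
  commands=[
    [0.02,0,0.001,0,0.06],
    [0.04,0,0.001,0,0.06],
    [0.06,0,0.001,0,0.06],
    [0.072,0,0.001,0,0.055],
    [0.079,0,0.001,0,0.05],
    [0.079,0,0.001,0,0.04],
    [0.079,0,0.001,0,0.03],
    [0.079,0,0.001,0,0.025],
    [0.079,0,0.001,0,0.025],
    [0.079,0,0.001,0,0.025],
  ],
  grip_force=35,
)

```text
time: 21.58
position: [0.6056, 0.1309, 0.2165]
tool_rot: [-0.032, 0.71, -0.032, -0.703]
ft_force: [0.5, -1.1, 3.6]
finger_gap: 0.0334
```

```bash
python3 - <<'E'
from h import *
to(.53,-.092,.2,-95)
E
```

```text
now [0.6056 0.1309 0.2165] ang -95.2 down [ 0.009 -0.    -1.   ] t 21.57 F [ 0.5 -1.1  3.6] gap 0.0334
  -> shift [-0.1477  0.2287  0.0537] roll -0.2
```

>>> servo_tool(
  commands=[
    [-0.02,0,0,0,0.025],
    [-0.045,0,0,0,0.025],
    [-0.07,0.02,0.005,0,0.025],
    [-0.075,0.05,0.015,0,0.025],
    [-0.075,0.085,0.02,0,0.025],
    [-0.075,0.12,0.03,0,0.025],
    [-0.075,0.155,0.04,0,0.025],
    [-0.075,0.19,0.05,0,0.025],
    [-0.075,0.215,0.054,0,0.025],
    [-0.075,0.229,0.054,0,0.025],
    [-0.075,0.229,0.054,0,0.025],
    [-0.075,0.229,0.054,0,0.025],
  ],
  grip_force=45,
)

```text
time: 23.08
position: [0.5307, -0.0907, 0.291]
tool_rot: [-0.032, 0.71, -0.031, -0.703]
ft_force: [-0.4, -0.5, -3.0]
finger_gap: 0.0326
```

```bash
python3 - <<'E'
from h import *
to(.5297,-.0919,.061,-95)
st=bot.state();s=bot.snapshot('wrist');save('w11.png',s['image'])
E
```

```text
now [ 0.5307 -0.0907  0.291 ] ang -95.1 down [ 0.009  0.001 -1.   ] t 23.07 F [-0.4 -0.5 -3. ] gap 0.0326
  -> shift [0.0665 0.0014 0.0015] roll -0.1
```

View pics/w11.png

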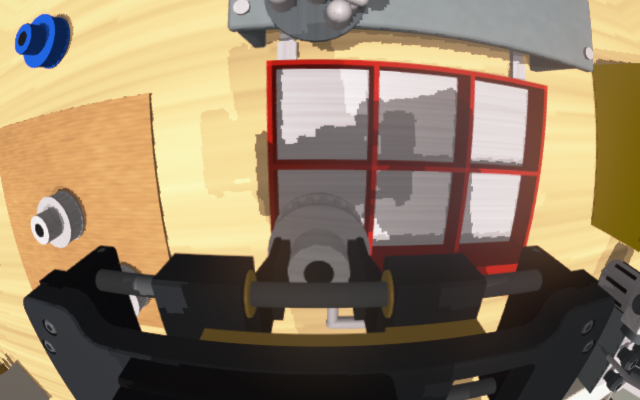

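```bash
python3 - <<'E'
from h import *
st=bot.state();s=bot.snapshot('wrist');save('w11b.png',s['image'][50:290,250:560],2.5)
m=np.array([.421,-.1625]);a=np.radians(-5.1);X=np.array([np.cos(a),np.sin(a)]);Y=np.array([-np.sin(a),np.cos(a)])
im=cv2.cvtColor(s['image'],cv2.COLOR_RGB2BGR);im=cv2.resize(im[50:290,250:560],None,fx=2.5,fy=2.5)
for x in (.062,.142,.222):
  for y in (.12,.04,-.04,-.12):
    P=m+x*X+y*Y; p=proj(s,(P[0],P[1],.039),st); cv2.circle(im,tuple(int(v) for v in ((p-[250,50])*2.5)),4,(0,255,0),1)
cv2.imwrite('pics/w11c.png',im)
E
```

```text
(no output)
```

View pics/w11c.png

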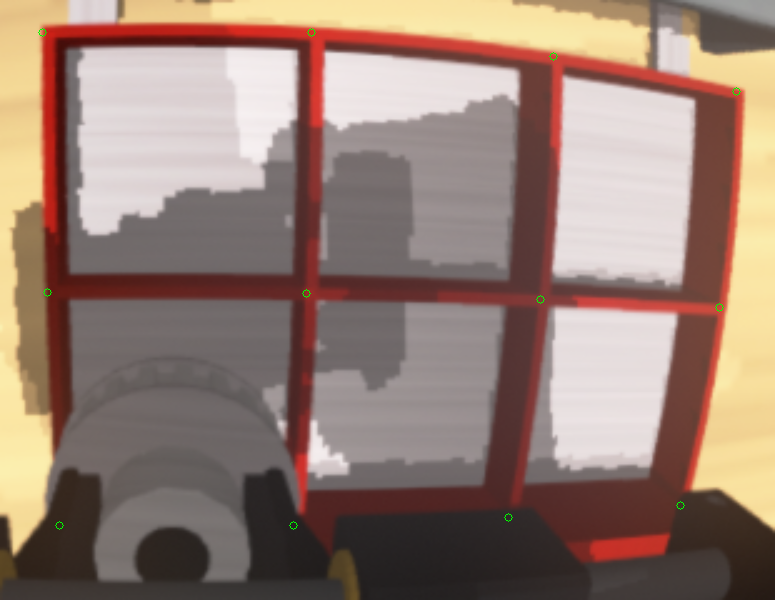

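>>> servo_tool(
  commands=[
    [0.015,0.003,0.001,0,0.025],
    [0.03,0.003,0.001,0,0.025],
    [0.045,0.003,0.001,0,0.025],
    [0.055,0.003,0.001,0,0.025],
    [0.062,0.003,0.001,0,0.025],
    [0.064,0.003,0.001,0,0.025],
    [0.065,0.003,0.001,0,0.025],
  ],
)

```text
time: 24.05
position: [0.5302, -0.0935, 0.2261]
tool_rot: [-0.032, 0.71, -0.031, -0.703]
ft_force: [-0.7, -0.2, -2.7]
finger_gap: 0.0332
```

```bash
python3 - <<'E'
from h import *
to(.5297,-.0934,.061,-95)
st=bot.state();s=bot.snapshot('wrist');save('w12.png',s['image'][50:350,170:490],2)
E
```

```text
now [ 0.5302 -0.0935  0.2261] ang -95.1 down [ 0.01   0.001 -1.   ] t 24.05 F [-0.7 -0.2 -2.7] gap 0.0332
  -> shift [ 0.0016 -0.      0.0005] roll -0.1
```

View pics/w12.png

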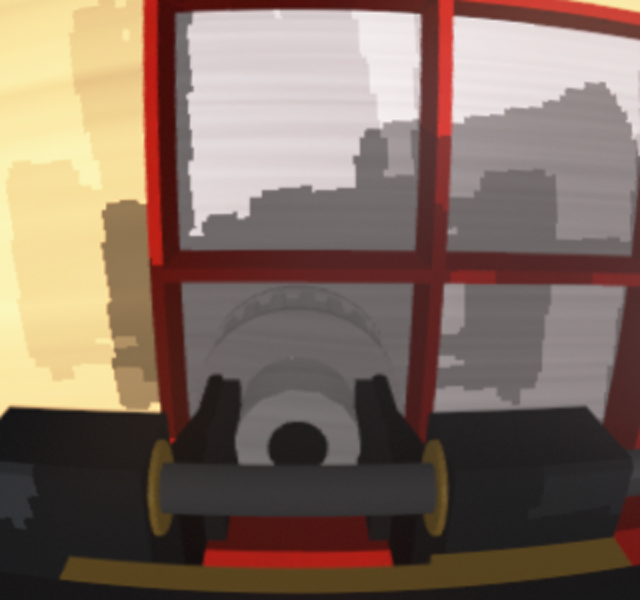

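>>> servo_tool(
  commands=[
    [0.001,0,0,0,0.025],
    [0.001,0,0,0,0.025],
    [0.001,0,0,0,0.036],
    [0.001,0,0,0,0.042],
    [0.001,0,0,0,0.046],
    [0.001,0,0,0,0.046],
    [-0.02,0,0,0,0.046],
    [-0.05,0,0,0,0.05],
    [-0.09,0,0,0,0.06],
    [-0.12,0,0,0,0.06],
    [-0.12,0,0,0,0.06],
    [-0.12,0,0,0,0.06],
  ],
)

```text
time: 25.6
position: [0.5287, -0.0936, 0.3462]
tool_rot: [-0.031, 0.71, -0.031, -0.703]
ft_force: [0.4, -0.6, -0.4]
finger_gap: 0.0601
```

```bash
python3 - <<'E'
from h import *
to(.4461,.1465,.17,-95)
st=bot.state();s=bot.snapshot('wrist');save('w13.png',s['image'])
for d in bot.place_of(s,'pulley0'): print('p',d['p'],d['xy'],at_z(s,d['xy'],.004,st),at_z(s,d['xy'],.013,st))
E
```

```text
now [ 0.5287 -0.0936  0.3462] ang -95.1 down [ 0.01  0.   -1.  ] t 25.6 F [ 0.4 -0.6 -0.4] gap 0.0601
  -> shift [ 0.0119 -0.2318  0.1036] roll -0.1
p 0.79 [90.5, 202.7] [0.53858529 0.21458557 0.004     ] [0.54059844 0.20579562 0.013     ]
p 0.65 [316.1, 187.0] [ 0.52943154 -0.09059061  0.004     ] [ 0.53169946 -0.09088682  0.013     ]
p 0.57 [81.4, 44.6] [0.74855368 0.19117965 0.004     ] [0.74472294 0.18304114 0.013     ]
p 0.55 [141.2, 265.8] [0.44382926 0.15473741 0.004     ] [0.44847968 0.14761317 0.013     ]
```

View pics/w13.png

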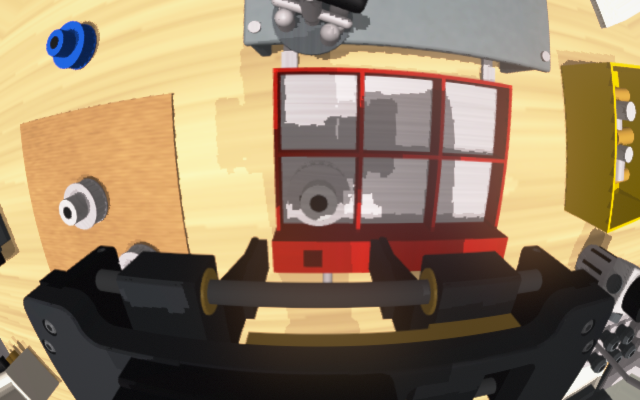

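Pulley 1 stands in the front left compartment (px 318,203). Next: the near one (C).

>>> servo_tool(
  commands=[
    [0,-0.03,0.015,0,0.06],
    [0,-0.065,0.03,0,0.06],
    [0,-0.1,0.045,0,0.06],
    [0,-0.135,0.06,0,0.06],
    [0,-0.17,0.075,0,0.06],
    [0,-0.2,0.09,0,0.06],
    [0.01,-0.225,0.1,0,0.06],
    [0.03,-0.232,0.104,0,0.06],
    [0.05,-0.232,0.104,0,0.06],
    [0.05,-0.232,0.104,0,0.06],
    [0.05,-0.232,0.104,0,0.06],
  ],
)

```text
time: 27.08
position: [0.4459, 0.1468, 0.2951]
tool_rot: [-0.032, 0.709, -0.03, -0.704]
ft_force: [0.6, 0.1, 0.8]
finger_gap: 0.0598
```

```bash
python3 - <<'E'
from h import *
st=bot.state();s=bot.snapshot('wrist')
c=hub(s,st,.054,(.4461,.1465))
u,v=c.astype(int);x0=max(0,u-60);y0=max(0,v-50);save('w14.png',s['image'][y0:y0+130,x0:x0+120],4.5);print(x0,y0)
to(.4461,.1465,.052,-95)
E
```

```text
place 0.68 [320.5 203.6] [0.4429 0.146  0.004 ]
pred top px [319.6 219.3]
259 169
now [0.4462 0.1467 0.2955] ang -95.1 down [ 0.009  0.001 -1.   ] t 27.18 F [ 0.2 -0.8 -0.3] gap 0.0596
  -> shift [0.08   0.0004 0.0008] roll -0.1
```

View pics/w14.png

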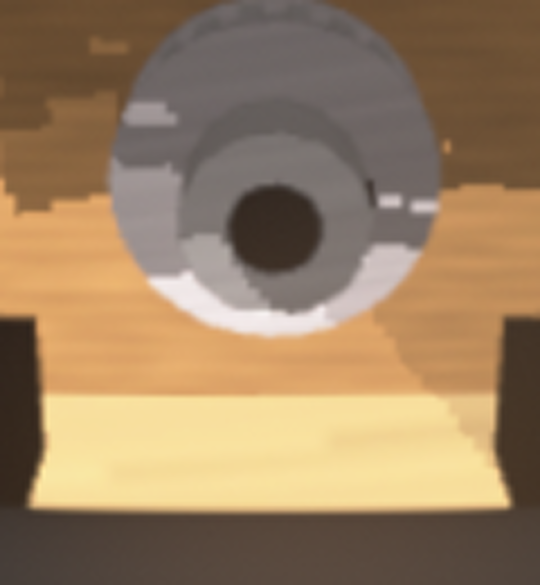

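>>> servo_tool(
  commands=[
    [0.02,0,0.001,0,0.06],
    [0.04,0,0.001,0,0.06],
    [0.06,0,0.001,0,0.06],
    [0.072,0,0.001,0,0.055],
    [0.079,0,0.001,0,0.05],
    [0.079,0,0.001,0,0.04],
    [0.079,0,0.001,0,0.03],
    [0.079,0,0.001,0,0.025],
    [0.079,0,0.001,0,0.025],
    [0.079,0,0.001,0,0.025],
  ],
)

```text
time: 28.42
position: [0.4462, 0.1469, 0.2171]
tool_rot: [-0.032, 0.71, -0.031, -0.703]
ft_force: [-1.6, -1.2, 6.1]
finger_gap: 0.0327
```

```bash
python3 - <<'E'
from h import *
to(.5226,-.1735,.127,-95)
to(.5155,-.253,.127,-95)
E
```

```text
now [0.4462 0.1469 0.2171] ang -95.1 down [ 0.01   0.001 -1.   ] t 28.43 F [-1.6 -1.2  6.1] gap 0.0327
  -> shift [-0.0729  0.3122 -0.1052] roll -0.1
now [0.4462 0.1469 0.2171] ang -95.1 down [ 0.01   0.001 -1.   ] t 28.43 F [-1.6 -1.2  6.1] gap 0.0327
  -> shift [-0.073   0.392  -0.1052] roll -0.1
```

>>> servo_tool(
  commands=[
    [-0.025,0,0,0,0.025],
    [-0.05,0,0,0,0.025],
    [-0.075,0.01,-0.01,0,0.025],
    [-0.085,0.04,-0.03,0,0.025],
    [-0.085,0.08,-0.05,0,0.025],
    [-0.085,0.12,-0.07,0,0.025],
    [-0.085,0.16,-0.09,0,0.025],
    [-0.085,0.2,-0.105,0,0.025],
    [-0.085,0.24,-0.105,0,0.025],
    [-0.085,0.28,-0.105,0,0.025],
    [-0.085,0.32,-0.105,0,0.025],
    [-0.085,0.36,-0.105,0,0.025],
  ],
)

```text
time: 29.92
position: [0.5174, -0.2222, 0.3017]
tool_rot: [-0.032, 0.71, -0.031, -0.703]
ft_force: [0.1, 0.7, -3.0]
finger_gap: 0.033
```

```bash
python3 - <<'E'
from h import *
to(.5155,-.253,.13,-95)
st=bot.state();s=bot.snapshot('wrist');save('w15.png',s['image'])
E
```

```text
now [ 0.5174 -0.2222  0.3017] ang -95.1 down [ 0.009  0.001 -1.   ] t 29.93 F [ 0.1  0.7 -3. ] gap 0.033
  -> shift [ 0.0081  0.0308 -0.0008] roll -0.1
```

View pics/w15.png

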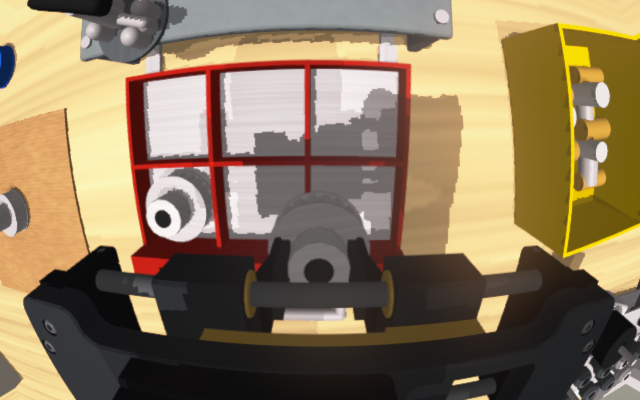

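>>> servo_tool(
  commands=[
    [0,0.02,-0.001,0,0.025],
    [0.01,0.031,-0.001,0,0.025],
    [0.03,0.031,-0.001,0,0.025],
    [0.045,0.031,-0.001,0,0.025],
    [0.055,0.031,-0.001,0,0.025],
    [0.065,0.031,0,0,0.025],
    [0.072,0.031,0,0,0.025],
    [0.074,0.031,0,0,0.025],
  ],
)

```text
time: 30.98
position: [0.514, -0.2592, 0.2272]
tool_rot: [-0.034, 0.709, -0.034, -0.703]
ft_force: [-0.3, 4.6, -0.0]
finger_gap: 0.0331
```

```bash
python3 - <<'E'
from h import *
to(.5155,-.253,.062,-95)
st=bot.state();s=bot.snapshot('wrist');save('w16.png',s['image'][50:350,170:490],2)
E
```

```text
now [ 0.514  -0.2592  0.2272] ang -95.5 down [ 0.008 -0.001 -1.   ] t 30.98 F [-0.3  4.6 -0. ] gap 0.0331
  -> shift [ 0.0017 -0.0063 -0.0008] roll -0.5
```

View pics/w16.png

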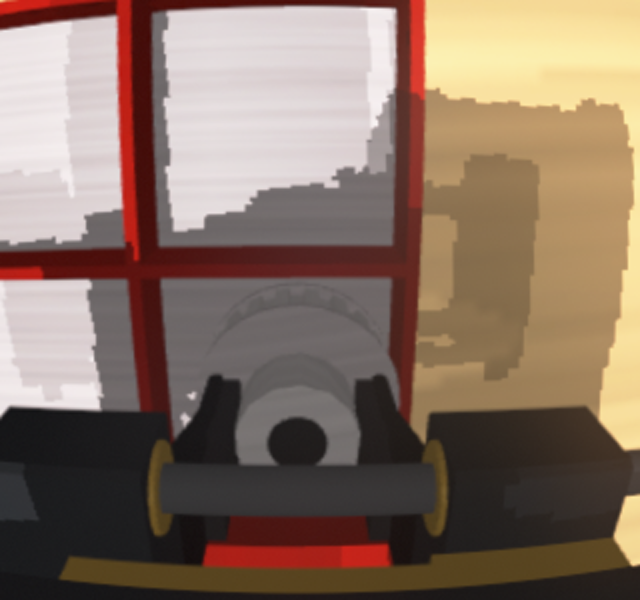

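>>> servo_tool(
  commands=[
    [0,-0.003,0,0,0.025],
    [0,-0.006,0,0,0.025],
    [0,-0.006,0,0,0.025],
    [0.0015,-0.006,0,0,0.025],
    [0.0015,-0.006,0,0,0.025],
  ],
)

```text
time: 31.65
position: [0.5147, -0.2538, 0.2262]
tool_rot: [-0.034, 0.709, -0.035, -0.703]
ft_force: [-1.6, -0.1, 2.7]
finger_gap: 0.0327
```

```bash
python3 - <<'E'
from h import *
to(.5155,-.253,.062,-95)
E
```

```text
now [ 0.5147 -0.2538  0.2262] ang -95.5 down [ 0.009 -0.002 -1.   ] t 31.65 F [-1.6 -0.1  2.7] gap 0.0327
  -> shift [ 0.0007 -0.0009 -0.0007] roll -0.5
```

Resting on the floor (+2.7 N). Release.

>>> servo_tool(
  commands=[
    [0,0,0,0,0.036],
    [0,0,0,0,0.042],
    [0,0,0,0,0.046],
    [0,0,0,0,0.046],
    [-0.02,0,0,0,0.046],
    [-0.05,0,0,0,0.05],
    [-0.09,0,0,0,0.06],
    [-0.12,0,0,0,0.06],
    [-0.12,0,0,0,0.06],
    [-0.12,0,0,0,0.06],
  ],
)

```text
time: 32.9
position: [0.5134, -0.2535, 0.3462]
tool_rot: [-0.033, 0.709, -0.035, -0.703]
ft_force: [0.4, 0.3, -0.2]
finger_gap: 0.0596
```

```bash
python3 - <<'E'
from h import *
to(.542,.2125,.17,-95)
st=bot.state();s=bot.snapshot('wrist');save('w17.png',s['image'])
t=bot.snapshot('top');save('t17.png',t['image'][80:270,130:530],2)
for d in bot.place_of(t,'pulley0'): print('p',d['p'],d['xy'],at_z(t,d['xy'],.004))
E
```

```text
now [ 0.5134 -0.2535  0.3462] ang -95.5 down [ 0.008 -0.002 -1.   ] t 32.9 F [ 0.4  0.3 -0.2] gap 0.0596
  -> shift [ 0.0119 -0.4666  0.0165] roll -0.5
p 0.85 [264.8, 210.1] [0.53206041 0.20973519 0.004     ]
p 0.72 [267.0, 149.1] [0.74470044 0.20060893 0.004     ]
p 0.64 [356.6, 209.4] [ 0.526394   -0.10234847  0.004     ]
```

View pics/w17.png

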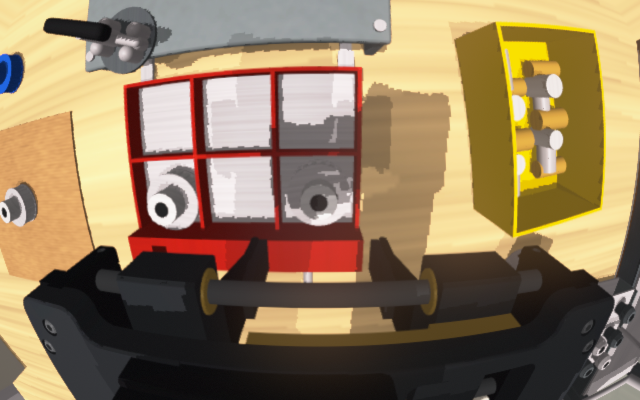

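View pics/t17.png

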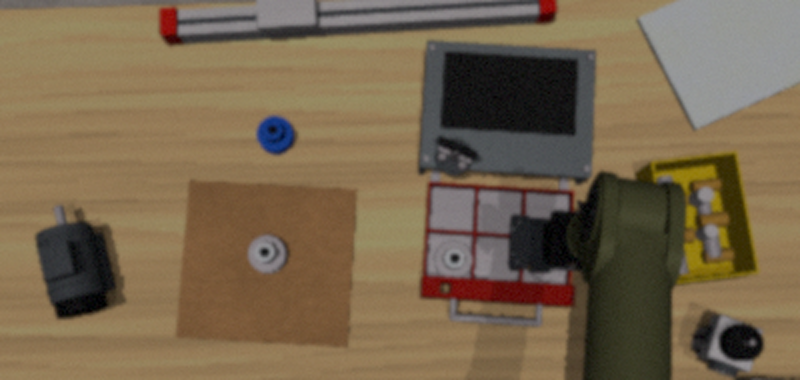

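>>> servo_tool(
  commands=[
    [0,-0.03,0.001,0,0.06],
    [0,-0.07,0.003,0,0.06],
    [0,-0.115,0.005,0,0.06],
    [0,-0.16,0.006,0,0.06],
    [0,-0.205,0.008,0,0.06],
    [0,-0.25,0.009,0,0.06],
    [0,-0.295,0.01,0,0.06],
    [0,-0.34,0.012,0,0.06],
    [0,-0.38,0.014,0,0.06],
    [0.02,-0.42,0.015,0,0.06],
    [0.04,-0.45,0.016,0,0.06],
    [0.05,-0.467,0.0165,0,0.06],
  ],
)

```text
time: 34.55
position: [0.541, 0.2147, 0.2929]
tool_rot: [-0.033, 0.708, -0.033, -0.705]
ft_force: [-0.1, -0.6, 0.4]
finger_gap: 0.0599
```

>>> servo_tool(
  commands=[
    [0,0,0,0,0.06],
    [0,0,0,0,0.06],
    [0,0,0,0,0.06],
  ],
)

```text
time: 34.92
position: [0.5415, 0.2135, 0.2932]
tool_rot: [-0.033, 0.708, -0.034, -0.705]
ft_force: [0.2, 0.1, 0.5]
finger_gap: 0.0598
```

```bash
python3 - <<'E'
from h import *
st=bot.state();s=bot.snapshot('wrist')
c=hub(s,st,.054,(.542,.2125))
u,v=c.astype(int);x0=max(0,u-60);y0=max(0,v-50);save('w18.png',s['image'][y0:y0+130,x0:x0+120],4.5);print(x0,y0)
to(.542,.2125,.052,-95)
E
```

```text
place 0.91 [318.5 201.7] [0.54   0.2136 0.004 ]
pred top px [319.6 218.7]
259 168
now [0.5414 0.2137 0.2933] ang -95.5 down [ 0.005 -0.001 -1.   ] t 35.02 F [1.  0.5 0.3] gap 0.0599
  -> shift [ 0.0778  0.0011 -0.0003] roll -0.5
```

View pics/w18.png

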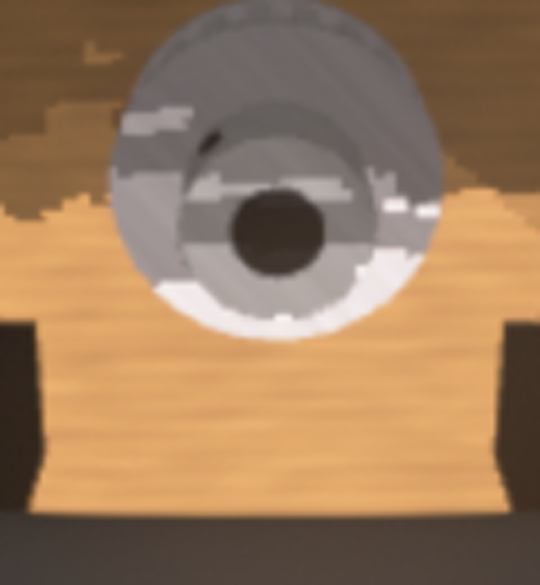

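>>> servo_tool(
  commands=[
    [0.02,0.001,0,0,0.06],
    [0.04,0.001,0,0,0.06],
    [0.06,0.001,0,0,0.06],
    [0.07,0.001,0,0,0.055],
    [0.077,0.001,0,0,0.05],
    [0.077,0.001,0,0,0.04],
    [0.077,0.001,0,0,0.03],
    [0.077,0.001,0,0,0.025],
    [0.077,0.001,0,0,0.025],
    [0.077,0.001,0,0,0.025],
  ],
)

```text
time: 36.28
position: [0.542, 0.2127, 0.2169]
tool_rot: [-0.033, 0.708, -0.034, -0.704]
ft_force: [-0.9, -0.8, 4.6]
finger_gap: 0.0331
```

```bash
python3 - <<'E'
from h import *
to(.5226,-.1735,.13,-95)
E
```

```text
now [0.542  0.2127 0.2169] ang -95.5 down [ 0.005 -0.001 -1.   ] t 36.27 F [-0.9 -0.8  4.6] gap 0.0331
  -> shift [-0.0764  0.3863 -0.0179] roll -0.5
```

>>> servo_tool(
  commands=[
    [-0.025,0,0,0,0.025],
    [-0.05,0,0,0,0.025],
    [-0.075,0.01,0,0,0.025],
    [-0.085,0.045,-0.002,0,0.025],
    [-0.085,0.09,-0.004,0,0.025],
    [-0.085,0.135,-0.006,0,0.025],
    [-0.085,0.18,-0.008,0,0.025],
    [-0.085,0.225,-0.01,0,0.025],
    [-0.085,0.27,-0.012,0,0.025],
    [-0.085,0.315,-0.014,0,0.025],
    [-0.085,0.35,-0.016,0,0.025],
    [-0.085,0.375,-0.018,0,0.025],
  ],
)

```text
time: 37.78
position: [0.5228, -0.1644, 0.3012]
tool_rot: [-0.034, 0.708, -0.035, -0.705]
ft_force: [-0.3, 1.2, -3.1]
finger_gap: 0.0331
```

>>> servo_tool(
  commands=[
    [0,0,0,0,0.025],
    [0,0,0,0,0.025],
    [0,0,0,0,0.025],
  ],
)

```text
time: 38.15
position: [0.5229, -0.1627, 0.3011]
tool_rot: [-0.034, 0.708, -0.034, -0.705]
ft_force: [-0.1, 0.2, -3.1]
finger_gap: 0.0328
```

```bash
python3 - <<'E'
from h import *
to(.5226,-.173,.063,-95.1)
st=bot.state();s=bot.snapshot('wrist');save('w19.png',s['image'])
E
```

```text
now [ 0.5229 -0.1627  0.3011] ang -95.4 down [ 0.004 -0.    -1.   ] t 38.15 F [-0.1  0.2 -3.1] gap 0.0328
  -> shift [ 0.0746  0.0103 -0.0004] roll -0.3
```

View pics/w19.png

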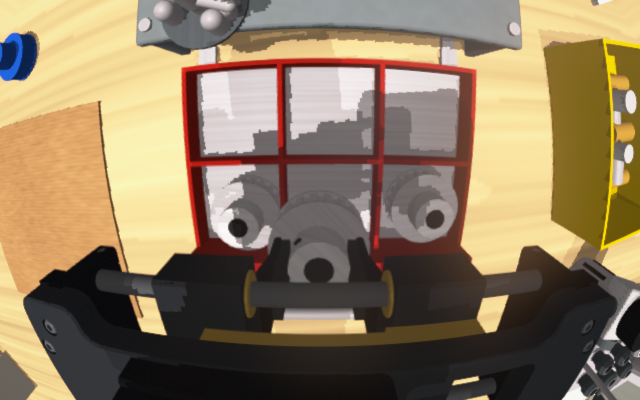

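>>> servo_tool(
  commands=[
    [0.01,0.01,0,0,0.025],
    [0.03,0.0105,0,0,0.025],
    [0.045,0.0105,0,0,0.025],
    [0.055,0.0105,0,0,0.025],
    [0.065,0.0105,0,0,0.025],
    [0.072,0.0105,0,0,0.025],
    [0.074,0.0105,0,0,0.025],
    [0.0745,0.0105,0,0,0.025],
  ],
)

```text
time: 39.2
position: [0.5224, -0.1733, 0.2269]
tool_rot: [-0.033, 0.708, -0.034, -0.705]
ft_force: [0.6, -0.1, -2.8]
finger_gap: 0.0335
```

```bash
python3 - <<'E'
from h import *
to(.5226,-.173,.062,-95.1)
st=bot.state();s=bot.snapshot('wrist');save('w20.png',s['image'][50:350,170:490],2)
E
```

```text
now [ 0.5224 -0.1733  0.2269] ang -95.4 down [ 0.004 -0.001 -1.   ] t 39.2 F [ 0.6 -0.1 -2.8] gap 0.0335
  -> shift [ 0.0014 -0.0003 -0.0002] roll -0.3
```

View pics/w20.png

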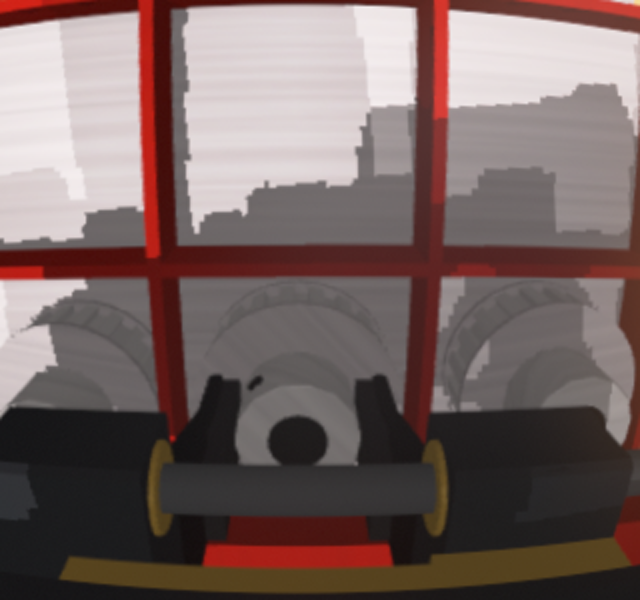

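>>> servo_tool(
  commands=[
    [0.001,0,0,0,0.025],
    [0.001,0,0,0,0.025],
    [0.001,0,0,0,0.036],
    [0.001,0,0,0,0.042],
    [0.001,0,0,0,0.046],
    [0.001,0,0,0,0.046],
    [-0.02,0,0,0,0.046],
    [-0.05,0,0,0,0.05],
    [-0.09,0,0,0,0.06],
    [-0.14,0,0,0,0.06],
    [-0.14,0,0,0,0.06],
    [-0.14,0,0,0,0.06],
  ],
)

```text
time: 40.75
position: [0.5217, -0.1731, 0.3676]
tool_rot: [-0.033, 0.708, -0.034, -0.705]
ft_force: [0.0, -0.2, 0.3]
finger_gap: 0.06
```

```bash
python3 - <<'E'
from h import *
to(.42,-.1735,.2,-5.1)
st=bot.state();s=bot.snapshot('wrist');save('w21.png',s['image'])
t=bot.snapshot('top');save('t21.png',t['image'][80:270,130:530],2)
E
```

```text
now [ 0.5217 -0.1731  0.3676] ang -95.5 down [ 0.005 -0.002 -1.   ] t 40.75 F [ 0.  -0.2  0.3] gap 0.06
  -> shift [0.0036 0.0101 0.1012] roll -90.4
```

View pics/w21.png

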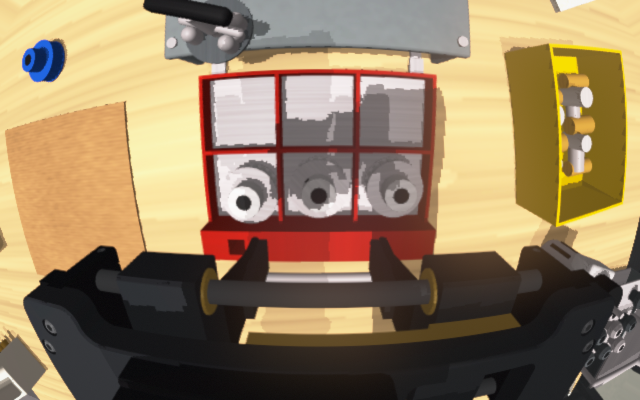

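View pics/t21.png

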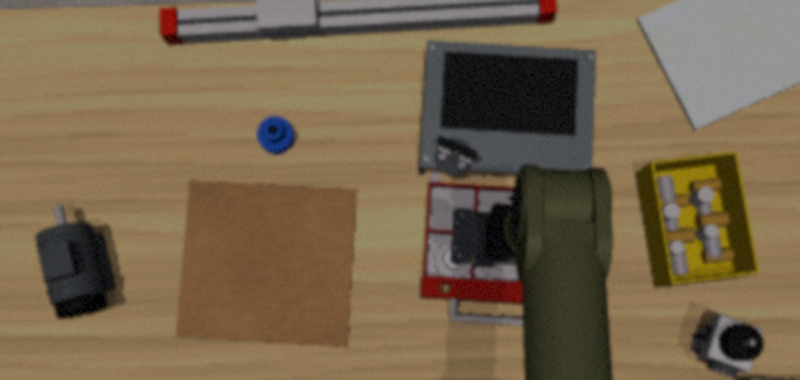

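```bash
python3 - <<'E'
from h import *
to(.419,-.185,.205,-5.1)
E
```

```text
now [ 0.5213 -0.1732  0.3663] ang -95.4 down [ 0.003 -0.    -1.   ] t 40.85 F [ 0.1 -0.1 -0.4] gap 0.0598
  -> shift [-0.0025  0.0215  0.1008] roll -90.3
```

>>> servo_tool(
  commands=[
    [-0.002,0.003,0.015,-10,0.06],
    [-0.002,0.006,0.03,-20,0.06],
    [-0.002,0.009,0.045,-30,0.06],
    [-0.002,0.012,0.06,-40,0.06],
    [-0.002,0.015,0.075,-50,0.06],
    [-0.002,0.018,0.09,-60,0.06],
    [-0.002,0.0215,0.1,-70,0.06],
    [-0.002,0.0215,0.101,-80,0.06],
    [-0.002,0.0215,0.101,-90,0.06],
    [-0.002,0.0215,0.101,-90.3,0.06],
    [-0.002,0.0215,0.101,-90.3,0.06],
    [-0.002,0.0215,0.101,-90.3,0.06],
  ],
)

```text
time: 42.35
position: [0.4187, -0.1849, 0.3678]
tool_rot: [0.477, 0.523, 0.476, -0.522]
ft_force: [0.8, 0.4, 0.7]
finger_gap: 0.0598
```

```bash
python3 - <<'E'
from h import *
to(.419,-.185,.047,-5.1)
st=bot.state();s=bot.snapshot('wrist');save('w22.png',s['image'])
for d in bot.place_of(s,'tray_handle'): print('th',d['p'],d['xy'],at_z(s,d['xy'],.045,st))
E
```

```text
now [ 0.4187 -0.1849  0.3678] ang -5.2 down [ 0.003  0.    -1.   ] t 42.35 F [0.8 0.4 0.7] gap 0.0598
  -> shift [ 1.573e-01 -1.000e-04  1.000e-04] roll -0.1
th 0.72 [316.2, 169.8] [ 0.41792978 -0.16306522  0.045     ]
th 0.59 [407.2, 169.3] [ 0.51080746 -0.17018342  0.045     ]
```

View pics/w22.png

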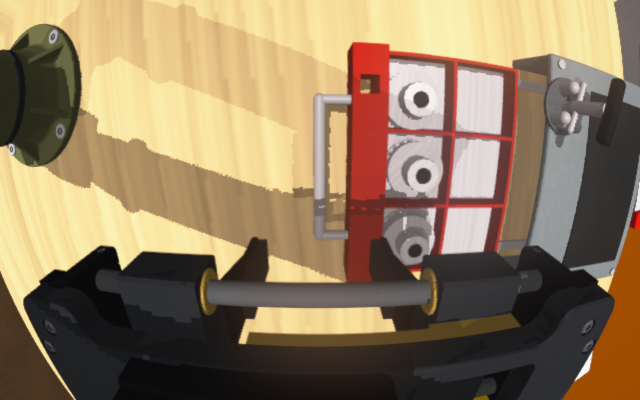

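>>> servo_tool(
  commands=[
    [0.03,0,0,0,0.04],
    [0.06,0,0,0,0.022],
    [0.09,0,0,0,0.022],
    [0.115,0,0,0,0.022],
    [0.125,0,0,0,0.022],
    [0.135,0,0,0,0.022],
    [0.145,0,0,0,0.022],
    [0.157,0,0,0,0.022],
    [0.157,0,0,0,0.022],
    [0.157,0,0,0,0.022],
  ],
)

```text
time: 43.7
position: [0.4194, -0.185, 0.2111]
tool_rot: [0.478, 0.523, 0.476, -0.521]
ft_force: [0.4, -0.5, 0.5]
finger_gap: 0.0219
```

>>> servo_tool(
  commands=[
    [0,0,0,0,0.01],
    [0,0,0,0,0.005],
    [0,0,0,0,0.005],
    [0,0,0,0,0.005],
  ],
)

```text
time: 44.2
position: [0.4197, -0.1851, 0.2114]
tool_rot: [0.478, 0.523, 0.476, -0.521]
ft_force: [0.2, -1.1, 2.4]
finger_gap: 0.0107
```

```bash
python3 - <<'E'
from h import *
to(.6291,-.2041,.047,-5.1)
E
```

```text
now [ 0.4197 -0.1851  0.2114] ang -5.2 down [ 0.004 -0.001 -1.   ] t 44.2 F [ 0.2 -1.1  2.4] gap 0.0107
  -> shift [ 0.0018  0.2103 -0.    ] roll -0.1
```

>>> servo_tool(
  commands=[
    [0,0.008,0,0,0.005],
    [0,0.022,0,0,0.005],
    [0,0.04,0,0,0.005],
    [0,0.06,0,0,0.005],
    [0,0.08,0,0,0.005],
    [0,0.1,0,0,0.005],
    [0,0.12,0,0,0.005],
    [0,0.14,0,0,0.005],
    [0,0.16,0,0,0.005],
    [0,0.178,0,0,0.005],
    [0,0.193,0,0,0.005],
    [0,0.2,0,0,0.005],
  ],
)

```text
time: 45.7
position: [0.619, -0.2034, 0.2115]
tool_rot: [0.477, 0.523, 0.476, -0.522]
ft_force: [-2.3, 0.1, 1.6]
finger_gap: 0.0106
```

>>> servo_tool(
  commands=[
    [0,0.005,0,0,0.005],
    [0,0.01,0,0,0.005],
    [0,0.013,0,0,0.005],
    [0,0.015,0,0,0.005],
    [0,0.015,0,0,0.005],
  ],
)

```text
time: 46.32
position: [0.6311, -0.2044, 0.2114]
tool_rot: [-0.475, -0.52, -0.479, 0.525]
ft_force: [-14.9, 1.8, 12.3]
finger_gap: 0.0109
```

>>> servo_tool(
  commands=[
    [0,-0.001,0,0,0.022],
    [0,-0.001,0,0,0.022],
    [0,-0.001,0,0,0.022],
    [-0.03,-0.001,0,0,0.022],
    [-0.07,-0.001,0,0,0.022],
    [-0.11,-0.001,0,0,0.04],
    [-0.16,-0.001,0,0,0.06],
    [-0.2,-0.001,0,0,0.06],
    [-0.2,-0.001,0,0,0.06],
    [-0.2,-0.001,0,0,0.06],
  ],
)

```text
time: 47.58
position: [0.6319, -0.2042, 0.4107]
tool_rot: [-0.475, -0.52, -0.479, 0.525]
ft_force: [0.3, -0.9, -0.7]
finger_gap: 0.0581
```

```bash
python3 - <<'E'
from h import *
to(.685,-.102,.24,-25)
st=bot.state();s=bot.snapshot('wrist');save('w23.png',s['image'])
t=bot.snapshot('top');save('t23.png',t['image'][80:270,130:530],2)
for d in bot.place_of(s,'tray_handle'): print('th',d['p'],d['xy'],at_z(s,d['xy'],.045,st))
E
```

```text
now [ 0.6319 -0.2042  0.4107] ang -5.2 down [-0.01  -0.001 -1.   ] t 47.58 F [ 0.3 -0.9 -0.7] gap 0.0581
  -> shift [ 0.0066  0.0437 -0.1067] roll 19.8
th 0.67 [319.2, 161.3] [ 0.62980406 -0.18180327  0.045     ]
```

View pics/w23.png

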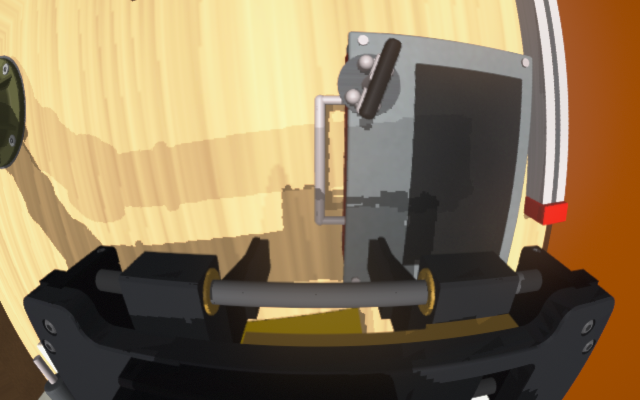

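>>> servo_tool(
  commands=[
    [0,0.01,-0.025,5,0.06],
    [0,0.02,-0.05,10,0.06],
    [0,0.033,-0.08,15,0.06],
    [0.003,0.044,-0.106,20,0.06],
    [0.006,0.044,-0.1065,20,0.06],
    [0.006,0.044,-0.1065,20,0.06],
    [0.006,0.044,-0.1065,20,0.06],
  ],
)

```text
time: 48.6
position: [0.6848, -0.1041, 0.4028]
tool_rot: [-0.376, -0.594, -0.38, 0.601]
ft_force: [0.6, 0.7, -0.1]
finger_gap: 0.06
```

```bash
python3 - <<'E'
from h import *
to(.685,-.102,.156,-25)
st=bot.state();s=bot.snapshot('wrist');save('w24.png',s['image'][100:300,230:410],3)
for q in [(-.033),(0),(.033)]:
  a=np.radians(65); print(((proj(s,(.685+q*np.cos(a),-.102+q*np.sin(a),.1635),st)-[230,100])*3).round(0))
E
```

```text
now [ 0.6848 -0.1041  0.4028] ang -25.3 down [-0.012 -0.001 -1.   ] t 48.6 F [ 0.6  0.7 -0.1] gap 0.06
  -> shift [ 0.0833  0.0001 -0.0025] roll -0.3
[277. 462.]
[277. 345.]
[277. 216.]
```

View pics/w24.png

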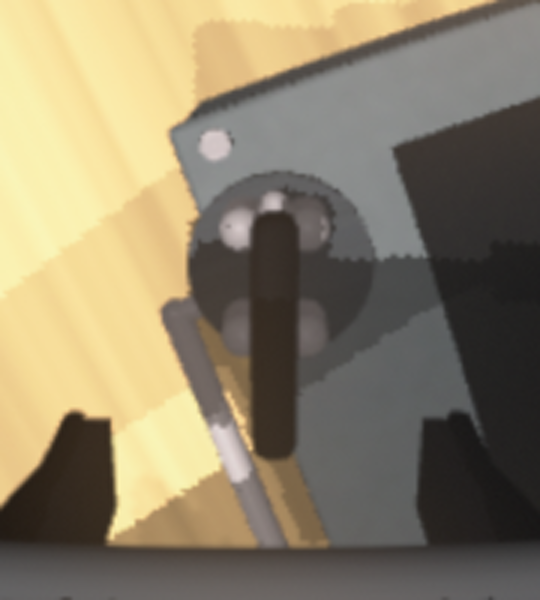

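>>> servo_tool(
  commands=[
    [0.02,0,-0.0025,0,0.06],
    [0.04,0,-0.0025,0,0.06],
    [0.06,0,-0.0025,0,0.06],
    [0.075,0,-0.0025,0,0.05],
    [0.083,0,-0.0025,0,0.04],
    [0.083,0,-0.0025,0,0.03],
    [0.083,0,-0.0025,0,0.02],
    [0.083,0,-0.0025,0,0.01],
    [0.083,0,-0.0025,0,0.005],
    [0.083,0,-0.0025,0,0.005],
    [0.083,0,-0.0025,0,0.005],
  ],
)

```text
time: 50.02
position: [0.6859, -0.1023, 0.321]
tool_rot: [-0.377, -0.595, -0.379, 0.6]
ft_force: [5.2, -1.6, -0.2]
finger_gap: 0.0122
```

```bash
python3 - <<'E'
from h import *
to(.685,-.102,.168,-95.1)
E
```

```text
now [ 0.6859 -0.1023  0.321 ] ang -25.4 down [-0.008 -0.001 -1.   ] t 50.02 F [ 5.2 -1.6 -0.2] gap 0.0122
  -> shift [-0.0105 -0.001   0.0002] roll 69.7
```

>>> servo_tool(
  commands=[
    [-0.005,0,0,0,0.005],
    [-0.01,0,0,0,0.005],
    [-0.0128,0,0,0,0.005],
    [-0.0128,0,0,0,0.005],
    [-0.0128,0,0,0,0.005],
  ],
)

```text
time: 50.65
position: [0.686, -0.1024, 0.3327]
tool_rot: [-0.377, -0.595, -0.379, 0.6]
ft_force: [5.4, 0.3, -9.1]
finger_gap: 0.0121
```

>>> servo_tool(
  commands=[
    [0,-0.0005,0,8,0.005],
    [0,-0.0005,0,16,0.005],
    [0,-0.0005,0,24,0.005],
    [0,-0.0005,0,32,0.005],
    [0,-0.0005,0,40,0.005],
    [0,-0.0005,0,48,0.005],
    [0,-0.0005,0,56,0.005],
    [0,-0.0005,0,64,0.005],
    [0,-0.0005,0,70,0.005],
    [0,-0.0005,0,70,0.005],
    [0,-0.0005,0,70,0.005],
  ],
)

```text
time: 52.02
position: [0.6856, -0.102, 0.3317]
tool_rot: [0.033, -0.704, 0.033, 0.709]
ft_force: [5.7, -0.6, -8.5]
finger_gap: 0.0119
```

```bash
python3 - <<'E'
from h import *
to(.685,-.102,.141,-95.1)
E
```

```text
now [ 0.6856 -0.102   0.3317] ang -95.3 down [-0.008 -0.    -1.   ] t 52.02 F [ 5.7 -0.6 -8.5] gap 0.0119
  -> shift [0.0272 0.0001 0.0004] roll -0.2
```

>>> servo_tool(
  commands=[
    [0.007,0,0,0,0.005],
    [0.014,0,0,0,0.005],
    [0.021,0,0,0,0.005],
    [0.026,0,0,0,0.005],
    [0.0275,0,0,0,0.005],
    [0.0275,0,0,0,0.005],
  ],
)

```text
time: 52.78
position: [0.6856, -0.1019, 0.3048]
tool_rot: [0.033, -0.704, 0.033, 0.709]
ft_force: [3.9, -0.8, -1.7]
finger_gap: 0.0124
```

>>> servo_tool(
  commands=[
    [0,0,0,0,0.02],
    [0,0,0,0,0.04],
    [0,0,0,0,0.05],
    [0,0,0,0,0.06],
    [0,0,0,0,0.06],
    [-0.03,0,0,0,0.06],
    [-0.07,0,0,0,0.06],
    [-0.1,0,0,0,0.06],
    [-0.1,0,0,0,0.06],
    [-0.1,0,0,0,0.06],
  ],
)

```text
time: 54.02
position: [0.6861, -0.1019, 0.4038]
tool_rot: [0.033, -0.703, 0.033, 0.709]
ft_force: [-0.2, -0.5, -0.3]
finger_gap: 0.0597
```

```bash
python3 - <<'E'
from h import *
to(.6,-.0,.3,-95.1)
st=bot.state();s=bot.snapshot('wrist');save('w25.png',s['image'])
P=(.685,-.102)
for z in (.1475,.1575,.1635):
  a=np.radians(-5); print(z,[proj(s,(P[0]+q*np.cos(a),P[1]+q*np.sin(a),z),st).round(1) for q in (-.033,0,.033)])
c=bot.snapshot('scene');save('s25.png',c['image'][200:380,240:420],3)
E
```

```text
now [ 0.6861 -0.1019  0.4038] ang -95.3 down [-0.009 -0.    -1.   ] t 54.02 F [-0.2 -0.5 -0.3] gap 0.0597
  -> shift [-0.059  -0.0934  0.0957] roll -0.2
0.1475 [array([318.7, 246.2]), array([318.4, 209.4]), array([318.1, 169.4])]
0.1575 [array([318.7, 251.6]), array([318.4, 213.7]), array([318.1, 172.2])]
0.1635 [array([318.7, 255. ]), array([318.4, 216.5]), array([318.1, 174. ])]
```

View pics/w25.png

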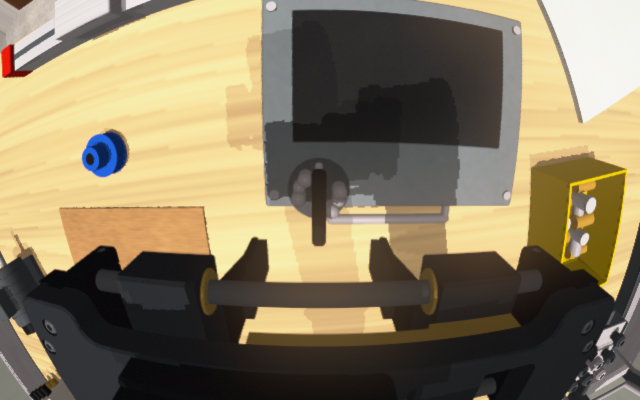

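View pics/s25.png

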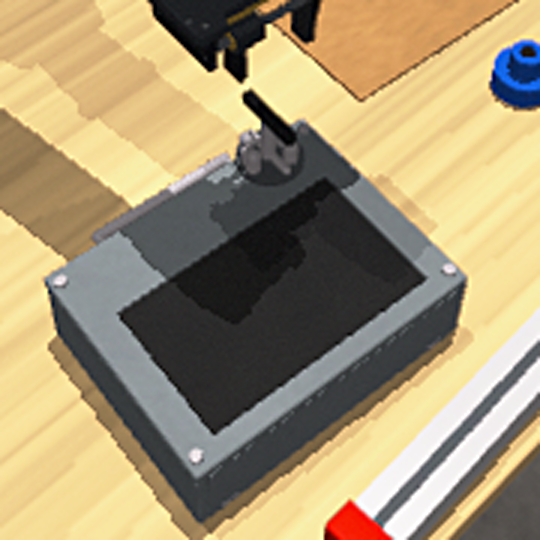

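```bash
python3 - <<'E'
from h import *
a=cv2.imread('pics/scene0.png');b=cv2.cvtColor(bot.snapshot('scene')['image'],cv2.COLOR_RGB2BGR)
A=a[215:275,265:355];B=b[215:275,265:355]
cv2.imwrite('pics/cmp.png',cv2.resize(np.vstack([A,B]),None,fx=4.5,fy=4.5,interpolation=cv2.INTER_NEAREST))
for i in (a,b):
    m=(i[222:250,318:345].max(2)<45); ys,xs=np.nonzero(m); print(m.sum(),xs.min()+318,ys.min()+222,xs.max()+318,ys.max()+222,xs.mean(),ys.mean())
E
```

```text
104 321 230 338 247 11.413461538461538 17.153846153846153
124 318 222 338 247 10.225806451612904 15.112903225806452
```

View pics/cmp.png

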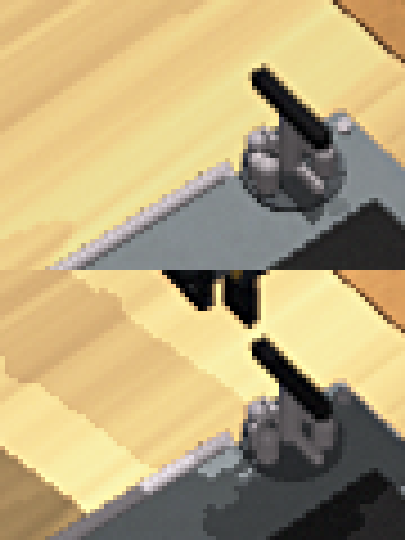

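```bash
python3 -c "
from h import *
print(bot.finish_job(), bot.state()['time'])"
```

```text
the job is handed in; nothing more can be done
the job is handed in; nothing more can be done
```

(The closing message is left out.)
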